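# Move the snapped-in battery pack from charger to bench polisher

## Task

The battery pack is snapped into the charging cradle. Gently pinch its two sprung side tabs together to unlatch it, lift it straight out without wrenching it against the latches, and press it gently but fully home into the empty battery bay of the bench polisher, so that both tabs spring out and latch it there. The bay's height is adjustable and only roughly known, so find home by feel; do not pull, push or ram the pack hard against the cradle or the polisher, and leave everything else where it stands.

Things in the scene. Friction and masses are not known exactly. Their poses are not given: they have to be found in the camera images.
- pack: Black battery pack, 0.25 kg, 40 mm (x) by 55 mm over the ledges of its two side tabs (y) by 62 mm tall (z up). Origin: centre of its underside. The lower 32 mm (foot, 40 by 41 mm) sits in a bay with about 1 mm clearance per side; the head above is 40 mm along x, 26 mm along y. It fits either way round (half turn about z). It starts latched in the charging cradle, axes along the bay's.
- pad_a (a point): Grey ribbed finger pad of the sprung tab on the pack's +y side; this point: middle of its outer face, 50 mm above the pack's underside and 23 mm from its centre (19.5 mm when pinched fully). The pad is 20 mm wide (x), from 40 to 60 mm above the underside; 46 mm over both pads, 39 mm pinched to the stops. Clear air beside both.
- pad_b (a point): The same on the pack's -y side. At the foot of each pad a finger ledge 3 mm thick sticks out 4.5 mm, its top 40 mm above the underside: fingertips pressing down bear on it. Low on each tab is a barb, sticking out 3.5 mm, its flat top 14 mm above the pack's underside, its underside sloped: it hooks under the bay's lip.
- tab_a (a joint): Inward travel of the +y tab, m: 0 = sprung out, 0.0035 = at its stop against the pack. In a centred pack its barb is clear of the lip from about 0.0025. Takes about 2 N to start, 5 N at the stop. Both tabs must be clear at once; a pinch off centre stops one tab and leaves the other caught.
- tab_b (a joint): The same for the tab on the pack's -y side.
- charger: Charging cradle: low grey plastic block, 104 (x) by 84 mm, 50 mm high, with a thin black foot in front (-x), fixed to the bench. Origin: on its bay's axis at bench level.
- polisher: Bench polisher: grey base with a battery block 90 (x) by 100 mm, 53 to 67 mm high, clamped between side cheeks (y) with screws; behind it (+x) an aluminium motor with a felt wheel and a brush, nearest side 95 mm from the bay's axis, top 112 mm above the bench. Fixed to the bench. Origin: on its empty bay's axis at bench level.
- charger_bay (a point): On the axis of the cradle's bay, 18 mm above the bench: level of a fully home pack's underside. The bay is an upright well 42 mm (x) by 43 mm (y), rim 32 mm above this point, mouth bevelled 4 mm. 15 mm above this point is the underside of a lip on each y side, which catches the barbs. z up.
- polisher_bay (a point): On the axis of the polisher's empty bay, 28 mm above the bench: NOMINAL level of a home pack's underside. The block is clamped up to 7 mm higher or lower than this and the height is not measured, so home must be felt. Otherwise the bay is like the cradle's. Lower the pack, tabs pinched, press home and let go; or push it down by ledges or top with the tabs free until both click out (12 to 20 N).
- polisher_plate (a joint): Sprung contact plate in the floor of the polisher's bay, m: 0.005 = fully up (no pack), 0 = pressed to the bottom by a fully home pack, about 0.001 under a latched pack, which it pushes up against the lips. It pushes with 5 N when up, 8 N at the bottom, where the pack meets the hard floor; an unlatched pack pops up about 5 mm. The cradle has the same.
- jar_small: Bystander: glass jar with white cap, 38 mm across, 46 mm tall, between the two devices, loose.
- jar_tall: Bystander: amber jar with white cap, 34 mm across, 62 mm tall, between and beyond the two devices, loose.
- spatula: Bystander: spatula 170 mm long lying on the bench, loose.
- brush: Bystander: wooden brush 150 mm long lying on the bench, loose.
- weight: Bystander: steel cylinder 48 mm across, 30 mm tall, loose.
Not all that is in view belongs to the job. Several things have the shape of the pack; the one meant has the colours described above. Leave any red look-alike of the charger alone.

How it is judged:
On the way, in this order (a step that is already met when the one before it is completed fails the run):
1. both tabs pinched in past their lips while the pack is still in the charging cradle (value of joint each of tab_a, tab_b above 0.0021 m and horizontal distance between pack and charger_bay below 0.006 m and z of pack in the frame of charger_bay below 0.012 m), for 0.05 s.
2. pack lifted clear of the charging cradle (z of pack in the frame of charger_bay above 0.04 m), for 0.1 s.
At the end, for the whole second after the job is handed in: The pack is latched in the polisher's bay: within 4 mm of its axis, underside under 10 mm above the nominal home level, the contact plate held down to 2.4 mm or less, upright within 4 degrees, both tabs sprung out to within 1.2 mm, at rest and let go (horizontal distance between pack and polisher_bay below 0.004 m and z of pack in the frame of polisher_bay below 0.01 m and value of joint polisher_plate below 0.0024 m and angle between pack's own z axis and vertical below 0.07 rad and linear speed of pack below 0.02 m/s and value of joint each of tab_a, tab_b below 0.0012 m); the robot touches nothing.
It fails at once if the pack pressed, pulled or rammed against the charging cradle with more than 50 N (contact force between pack and charger above 50 N).
It fails at once if the pack pressed or rammed against the polisher with more than 40 N (contact force between pack and polisher above 40 N).
It fails at once if a bystander moved by more than 30 mm (distance of any of jar_small, jar_tall, spatula, brush, weight from where it was at the start of the episode above 0.03 m).
It also fails if it takes over 72 s, if anything falls off the work surface, if the arm or the gripper's body presses on something with over 40 N, if the wrist force passes 120 N, or if a joint passes its speed limit or range.

## Robot

A 7-joint arm with a two-finger parallel gripper is mounted at the origin on the work surface. World frame = base frame: x ahead of the robot, y to its left, z up, the work surface at z = 0. Lengths are in m, angles in rad, forces in N, time in s.
With the tool pointing down it reaches from about 0.425 to 0.875 m from the base axis. Payload 8.4 kg.
Tool frame: the origin (TCP) lies midway between the tips of the shut fingers; the grasp point (between the pads) lies 19 mm behind it; z points along the fingers, y is the direction in which the jaws open and shut (so a half turn about z gives the same grasp; the last joint's range is limited). The gripper opens to 85 mm and grips with 20 to 120 N. Pads are 22 mm wide; open, the fingers measure 114 mm over their backs; the gripper's body (76 mm by 85 mm) begins 54 mm behind the grasp point. The pads swing forward as they close: fully open they stand 13 mm farther back than shut.
Start: joints at [1.047, 0.333, 0.04, 1.465, -0.013, 1.343, -0.059], TCP at [0.268, -0.592, 0.231] pointing down, gripper open.
Joint ranges: [-2.58, 2.58], [-0.38, 2.09], [-1.3, 1.39], [0.25, 2.4], [-1.5, 4.64], [0.08, 2.09], [-2.65, 2.65]. Speed limits (rad/s): [2.22, 2.22, 2.79, 2.79, 3.14, 3.14, 3.14].

## Interface

Orientations are given as a rotation vector (axis times angle).
In Python, from bench import r, grab_frame, spotter gives the robot as it stands. The module is installed in compiled form; this text tells all that it offers.
- The arm moves only by the tool move_arm, never from a script. Its arguments are lists of equal length, an entry for each row: "offset": the shift along the tool's x, y, z as a fraction of full scale, a list of three; "twist": the turn about the tool's z as a fraction of full scale; "claw": the opening, from -1 (shut) to 1 (fully open). In form: {"offset": [[tx, ty, tz], ...], "twist": [twist, ...], "claw": [claw, ...]}. A call has 1 to 8 rows; each row is the pose to reach, as a shift and turn from the pose commanded when the call began, along the tool's axes at that moment; what a row does not reach only later rows make up. Full scale, the value 1, is 0.3 m for a shift and 2 rad for a turn. A row lasts 1/10 s, in which the tool goes at most 50 mm and 8.59 degrees, less where a joint would pass 70% of its speed; a pose out of reach is approached as far as the arm can. A call with a number of a shift or a turn outside -1 to 1 is refused whole. A call with a gripper value outside its range is refused whole. The fingers move at their own pace and stop on an object; the grip force is fixed at half the most. Time passes only in rows, so rows that repeat a pose let the fingers close. It gives the time, the measured TCP pose, the force and the opening at its end, in the units of the state.
- r.observe(): the state, without advancing time (a new reading comes with each control period).
- grab_frame(name): name is "scene" or "top" or "wrist"; returns a dict with "image" (400x640x3 uint8, blue, green, red), "range_z" (400x640 float32, m along the optical axis (not along the pixel's ray), 0 where there is no reading), "mtx" (3x3 intrinsics, pixels), "k1" (the pictures are not rectified: a ray, as slopes to the right and down, at radius r is drawn at 1 + k1 r^2 times it, then the intrinsics apply), "eye" and "orientation" of the camera in the world; the wrist camera has in their place "tool_from_camera" (4x4, takes a point from camera to tool coordinates, whose origin is the TCP and whose axes are the flange's). Camera axes: x right, y down, z forward; pixel columns grow to the right and rows downward; lengths in m; the calibration is good to about 2 mm. A picture is of the moment at which its call begins: read the wrist's pose just before it.
- r.finish_job(): hands the job in, once; it reports no verdict.
Trained networks look in a picture, given as the dict that the camera call returned (one of the last four; its "shot" number tells which), for a name from the list of things; names that differ only in an ending like _2 or _b are one class to them, and where a whole thing is asked for, a point or a joint stands for the part that bears it (a point fixed in the world has none). Each returns a list of dicts, best first, with "conf" (0 to 1); they miss things now and then, are a little off and sometimes report something else, mostly with a low value. They report only what shows in the picture. A call takes as long as a camera call. They do not tell look-alikes from the thing itself.
- spotter.boxes_of(picture, query): "xy" ([column, row] in pixels, amid what is visible of it).
- spotter.landmark_of(picture, query): "xy" ([column, row] in pixels: a listed point, or the origin of a listed thing).
The state is a dict: "time": time; "joint_pos": joint angles; "qd": joint speeds; "joint_efforts": joint torques, N m; "eef_pos": TCP position; "ee_rot": TCP orientation; "ft_force": force on the tool from outside, world axes, zero at the start; "ft_torque": the same for the moment, N m; "gripper_width": finger opening in m.
Only numpy, scipy, OpenCV 4.12 (cv2) and the standard library are available. Lean on these libraries where they do the work, as an engineer would, in place of code of your own. Each camera call takes 0.05 s, during which the arm holds its last target.

## Working session

There is one attempt and no reset: what is moved stays moved. The work goes in short steps, Python scripts to look and compute and a tool call to move; the robot and the scene stay as the last step left them, time stands still between calls to the robot, and variables do not carry over. Pictures are saved under pics/ and viewed, and the job is handed in when it is done.

Besides the shell and the picture viewer there is one more tool, called after "Call:" as name([rows], argument=value, ...), one row to a line, values as JSON. move_arm: Moves the arm, as the interface text tells. Shift numbers are shares of 0.3 m and turn numbers shares of 2 rad, none past 1 either way. Its arguments: {"type":"object","properties":{"offset":{"type":"array"},"twist":{"type":"array"},"claw":{"type":"array"}},"required":["offset","twist","claw"]}

```bash
mkdir -p pics; ls
python3 - <<'E'
from bench import r, grab_frame, spotter
import cv2,pickle
s=r.observe(); print({k:s[k] for k in ['time','eef_pos','ee_rot','ft_force','gripper_width']})
for n in ['scene','top','wrist']:
    f=grab_frame(n); cv2.imwrite(f'pics/{n}0.png',f['image']); pickle.dump(f,open(f'{n}0.pkl','wb'))
    print(n,f['mtx'].tolist() if hasattr(f['mtx'],'tolist') else f['mtx'],f['k1'],f.get('eye'),f.get('orientation'),f.get('tool_from_camera'))
    for q in ['pack','charger','polisher','charger_bay','polisher_bay','pad_a','pad_b']:
        try: print(q,[(x['xy'],round(x['conf'],2)) for x in spotter.landmark_of(f,q)][:5])
        except Exception as e: print(q,e)
E
```

```text
pics
{'time': 0.0, 'eef_pos': array([ 0.26767994, -0.59183645,  0.23041938]), 'ee_rot': array([-3.06947684e+00, -6.61914034e-01,  6.88173171e-04]), 'ft_force': array([-0.43416349, -0.52944221, -0.38437318]), 'gripper_width': 0.08533056804096674}
scene [[440.8103384567542, 0.0, 313.0943189842133], [0.0, 440.8103384567542, 197.2067912763763], [0.0, 0.0, 1.0]] -0.06916710806316811 [1.03388253 0.37570488 1.01013823] [-1.20518639 -2.50584651  0.78190668] None
pack [([386.6, 241.8], 0.94), ([434.1, 257.4], 0.91)]
charger [([354.9, 302.1], 0.96), ([384.6, 245.5], 0.67), ([288.8, 161.2], 0.51)]
polisher [([283.2, 165.7], 0.6)]
charger_bay [([383.2, 243.1], 0.74), ([353.0, 297.4], 0.67)]
polisher_bay [([289.8, 164.3], 0.73), ([386.8, 243.7], 0.61)]
pad_a [([396.3, 233.0], 0.59), ([431.8, 238.2], 0.49), ([443.3, 251.1], 0.47), ([382.9, 223.0], 0.46)]
pad_b [([396.3, 233.0], 0.59), ([431.8, 238.2], 0.49), ([443.3, 251.1], 0.47), ([382.9, 223.0], 0.46)]
top [[468.9489769061771, 0.0, 320.7253132209835], [0.0, 468.9489769061771, 194.25940377038864], [0.0, 0.0, 1.0]] -0.05832503306259484 [ 0.456651
[... 316 characters left out ...]
 0.39)]
polisher_bay [([376.5, 218.7], 0.59)]
pad_a [([274.5, 213.1], 0.53), ([238.6, 232.5], 0.52), ([257.8, 216.4], 0.43)]
pad_b [([274.5, 213.1], 0.53), ([238.6, 232.5], 0.52), ([257.8, 216.4], 0.43)]
wrist [[343.78314330057947, 0.0, 317.60001545799446], [0.0, 343.78314330057947, 196.2383095487911], [0.0, 0.0, 1.0]] 0.017172741624155906 None None [[ 3.19919808e-04 -9.57462582e-01 -2.88557278e-01  7.31675428e-02]
 [ 9.99999908e-01  3.88812806e-04 -1.81433423e-04  5.43607346e-04]
 [ 2.85910478e-04 -2.88557193e-01  9.57462618e-01 -1.43389776e-01]
 [ 0.00000000e+00  0.00000000e+00  0.00000000e+00  1.00000000e+00]]
pack []
charger []
polisher []
charger_bay []
polisher_bay []
pad_a []
pad_b []
```

View pics/scene0.png

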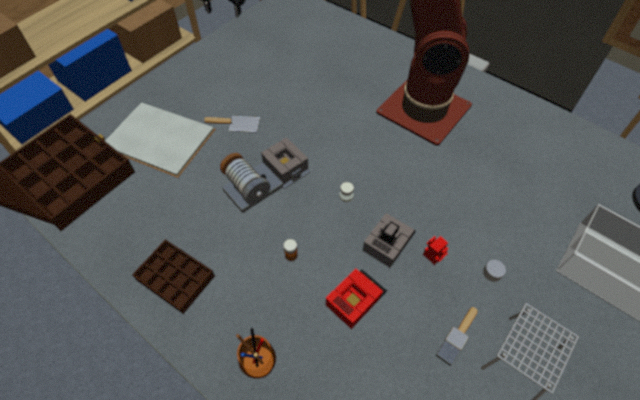

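View pics/top0.png

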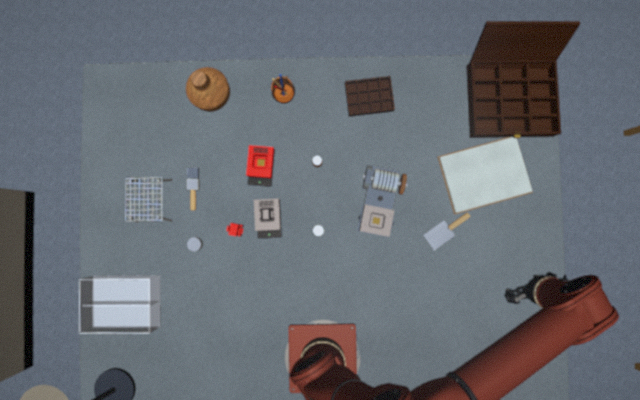

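The pack in the grey cradle sits at about (267,213) in the top view, and the polisher block at (377,218). The red items are look-alikes. Next I measure from depth.

```bash
cat > h.py <<'E'
import numpy as np,cv2,pickle
from scipy.spatial.transform import Rotation as R
def cloud(f,pose=None):
    K=f['mtx'];k1=f['k1'];h,w=f['range_z'].shape
    u,v=np.meshgrid(np.arange(w),np.arange(h))
    p=np.stack([(u-K[0][2])/K[0][0],(v-K[1][2])/K[1][1]],-1)
    q=p.copy()
    for _ in range(10): q=p/(1+k1*(q**2).sum(-1,keepdims=True))
    z=f['range_z'][...,None]
    P=np.concatenate([q*z,z],-1)
    if pose is None: M=R.from_rotvec(f['orientation']).as_matrix();t=np.array(f['eye'])
    else:
        T=np.array(f['tool_from_camera']);Rt=R.from_rotvec(pose[1]).as_matrix()
        M=Rt@T[:3,:3]; t=Rt@T[:3,3]+np.array(pose[0])
    W=P@M.T+t; W[f['range_z']<=0]=np.nan
    return W
E
python3 - <<'E'
from h import *
for n in ['top','scene']:
    f=pickle.load(open(n+'0.pkl','rb'));W=cloud(f)
    for uv in ([(267,213),(267,203),(267,225),(377,218),(377,205),(365,218),(318,230),(317,160),(300,250),(385,180),(194,243),(192,190)] if n=='top' else [(389,236),(383,255),(288,160),(282,168),(346,188),(290,248),(320,200)]):
        print(n,uv,W[uv[1],uv[0]].round(3))
    # bench tilt
f=pickle.load(open('top0.pkl','rb'));W=cloud(f)
im=f['image']
for nm,(c0,c1,r0,r1) in dict(ch=(230,310,185,250),po=(345,415,155,250)).items():
    cv2.imwrite(f'pics/{nm}.png',cv2.resize(im[r0:r1,c0:c1],None,fx=8,fy=8,interpolation=cv2.INTER_CUBIC)[:600,:800])
    z=W[r0:r1,c0:c1,2]; print(nm); 
    for row in z[::3,::3]: print(' '.join('%3d'%(x*1000) if x==x else ' . ' for x in row))
E
```

```text
top (267, 213) [0.495 0.172 0.08 ]
top (267, 203) [0.529 0.175 0.054]
top (267, 225) [0.456 0.177 0.048]
top (377, 218) [ 0.472 -0.195  0.039]
top (377, 205) [ 0.517 -0.198  0.019]
top (365, 218) [ 0.473 -0.152  0.06 ]
top (318, 230) [0.436 0.005 0.041]
top (317, 160) [0.671 0.004 0.06 ]
top (300, 250) [ 0.367  0.07  -0.006]
top (385, 180) [ 0.595 -0.217  0.102]
top (194, 243) [0.398 0.431 0.026]
top (192, 190) [0.581 0.441 0.014]
scene (389, 236) [0.512 0.187 0.079]
scene (383, 255) [0.545 0.197 0.042]
scene (288, 160) [ 0.455 -0.187  0.03 ]
scene (282, 168) [ 0.505 -0.164  0.061]
scene (346, 188) [0.44  0.007 0.045]
scene (290, 248) [0.679 0.013 0.06 ]
scene (320, 200) [ 0.491 -0.042  0.001]
ch
  1   0  -1   3   0  -3  -3  -7   4   0   2   6   0   1   0   0  -1  -1  -4   0  -5   0   0  -2  -5   6  -4
 -2   8   0  -1   1  -1   2  -3  -6   4  -4   1  -4   4  -1  -8   0  -3   6   4   1  -6  -1   5  -3   0   0
  6   0  -4   4   5   5   1   1  -3  -7  -5  -1  -1  -4  -9  -3  -1  -2   3  -8  -8   1  -7   0  -1  -2   3
  0   3  -1  -3  -3  -6   0   4   2   3   4  -2   1  -2  -1  -1   7   
[... 4356 characters left out ...]
   0  -2  -4  -2  -2  -5  -2
  4   1   2   0   0  56  60  54  62  56  54  67  56  64  52   0  -3   1  -3  -6  -5  -6   0   2
  0   1  -1   3  -1   1  -7  -3   8  60  57  62  63  60  62   1   0   0   0  -2   0   0   4  -6
 -4   0   3   2  -5   0  -6   0  -1  -4   2   4  -3   5  66  -2  -6   0  -1  -1  -2  -4  -7  -3
  0  -6  -2  -4  -9   0   0   2   0  -5   3   6  -6   3   0  -4   0   5   2  -3   2  -2   0   2
  4   0  -4  -8   1  -1   2   2  -2   2   1  -3   5   4   0   1  -1   0   0  -6  -1  -5   2   0
  2  -2   1  -2  -1  -3   3  -4  -2  -2   0  -1   0  -2  -1   0   3   1   3   1  -5   1  -6  -3
  9   3  -4  -2   3   2   1  -6  -1  -1  -1   0  -4  -2  -5  -3  -6   2   4   0  -2   2  -2  -1
```

Run:
```python
from h import *
for n in ['top','scene']:
    f=pickle.load(open(n+'0.pkl','rb'));W=cloud(f)
    for nm,(x0,x1,y0,y1,z0,z1) in dict(ch=(.40,.60,.09,.25,.035,.064),pack=(.4,.6,.09,.25,.066,.095),po=(.38,.54,-.28,-.1,.045,.075)).items():
        m=(W[...,0]>x0)&(W[...,0]<x1)&(W[...,1]>y0)&(W[...,1]<y1)&(W[...,2]>z0)&(W[...,2]<z1)
        m=m.astype(np.uint8); nlab,lab,st,_=cv2.connectedComponentsWithStats(m); k=1+np.argmax(st[1:,4]); p=W[lab==k]
        rc=cv2.minAreaRect((p[:,:2]*1000).astype(np.float32)); print(n,nm,rc,np.median(p[:,2]),len(p))
```

```text
top ch ((491.3951110839844, 178.40699768066406), (104.36339569091797, 84.49111938476562), 0.946048378944397) 0.04868474971413639 648
top pack ((491.6219482421875, 183.56170654296875), (39.75165939331055, 37.1688346862793), 0.7247018218040466) 0.07966661274328835 116
top po ((463.78875732421875, -192.40020751953125), (104.1338882446289, 89.7939682006836), 77.70082092285156) 0.06009606245444499 666
scene ch ((494.2728271484375, 179.03439331054688), (108.17665100097656, 85.72018432617188), 2.7134921550750732) 0.04864741019423818 1048
scene pack ((494.9297180175781, 178.87322998046875), (43.84374237060547, 46.46253967285156), 1.7423486709594727) 0.07917733225733004 259
scene po ((466.01275634765625, -188.81936645507812), (106.04885864257812, 92.1465835571289), 77.49601745605469) 0.0598082554856223 909
```

View pics/po.png

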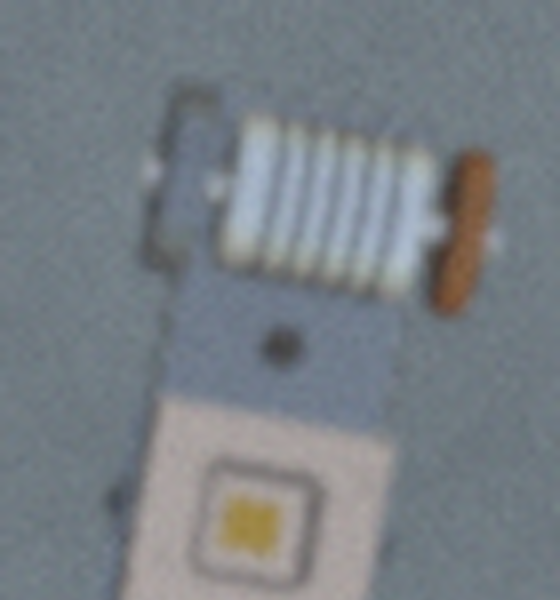

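View pics/ch.png

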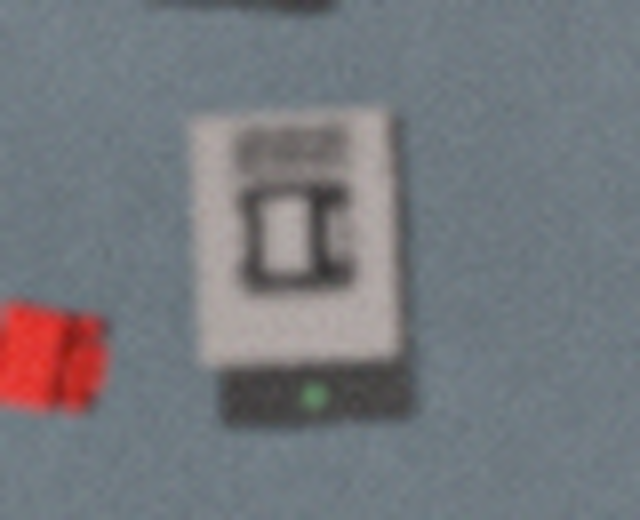

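```bash
cat >> h.py <<'E'
def goto(s,pos,yaw_deg,rows=None):
    """yaw_deg: desired world angle of tool x"""
    Rm=R.from_rotvec(s['ee_rot']).as_matrix()
    d=Rm.T@(np.array(pos)-np.array(s['eef_pos']))
    cur=np.degrees(np.arctan2(Rm[1,0],Rm[0,0]))
    t=-np.radians((yaw_deg-cur+180)%360-180)
    print('cur yaw %.2f tilt %.2f'%(cur,np.degrees(np.arccos(-Rm[2,2]))),'d_m',d.round(4),'offset',(d/0.3).round(4),'twist',round(t/2,4),'rows',np.linalg.norm(d)/.05,abs(np.degrees(t))/8.59)
E
python3 - <<'E'
from h import *
from bench import r
s=r.observe(); goto(s,(.465,-.19,.27),-12.4); goto(s,(.40,-.32,.27),-12.4)
E
```

```text
cur yaw 24.34 tilt 0.00 d_m [ 0.3454 -0.2852 -0.0387] offset [ 1.1512 -0.9507 -0.1289] twist 0.3206 rows 8.991655079079992 4.276716633800057
cur yaw 24.34 tilt 0.00 d_m [ 0.2326 -0.1936 -0.0387] offset [ 0.7752 -0.6452 -0.1289] twist 0.3206 rows 6.1008014796130805 4.276716633800057
```

Call:
move_arm([
  [0.775,-0.645,-0.13],
  [0.775,-0.645,-0.13],
  [0.775,-0.645,-0.13],
  [0.775,-0.645,-0.13],
  [0.775,-0.645,-0.13],
  [0.775,-0.645,-0.13],
  [0.775,-0.645,-0.13],
], twist=[0.32,0.32,0.32,0.32,0.32,0.32,0.32], claw=[1,1,1,1,1,1,1])

```text
time: 1.9
eef_pos: [0.4033, -0.3147, 0.2716]
ee_rot: [-3.124, 0.325, -0.004]
ft_force: [-0.6, -0.4, 0.8]
gripper_width: 0.0854
```

Run:
```python
from h import *
from bench import r
s=r.observe(); print(s['eef_pos']);goto(s,(.465,-.19,.27),-12.4)
```

```text
[ 0.40326056 -0.31466414  0.27160343]
cur yaw -11.90 tilt 0.14 d_m [ 0.0347 -0.1347  0.0018] offset [ 0.1157 -0.449   0.006 ] twist 0.0044 rows 2.7824792004180487 0.05876449943498799
```

Call:
move_arm([
  [0.116,-0.449,0],
  [0.116,-0.449,0],
  [0.116,-0.449,0],
  [0.116,-0.449,0],
  [0.116,-0.449,0],
], twist=[0.004,0.004,0.004,0.004,0.004], claw=[1,1,1,1,1])

```text
time: 2.4
eef_pos: [0.4629, -0.1958, 0.2703]
ee_rot: [3.122, -0.347, -0.0]
ft_force: [-0.3, -0.4, -0.2]
gripper_width: 0.0858
```

Run:
```python
from h import *
from bench import r,grab_frame,spotter
s=r.observe(); print(s['eef_pos'],s['joint_pos'],s['ft_force']);goto(s,(.465,-.19,.27),-12.4)
f=grab_frame('wrist'); cv2.imwrite('pics/w1.png',f['image']); pickle.dump((f,s),open('w1.pkl','wb'))
W=cloud(f,(s['eef_pos'],s['ee_rot']))
for q in ['polisher_bay','polisher']:
  for x in spotter.landmark_of(f,q):
    c=np.round(x['xy']).astype(int); print(q,x,W[c[1],c[0]])
```

```text
[ 0.46288133 -0.19575237  0.27032213] [ 0.53822055  0.02666361 -0.23051135  1.74583659  0.00656912  1.36981243
 -1.48575929] [-0.29329002 -0.3921163  -0.19800457]
cur yaw -12.69 tilt 0.02 d_m [ 0.0008 -0.0061  0.0003] offset [ 0.0027 -0.0203  0.0011] twist -0.0025 rows 0.12277178250312189 0.03347639017317443
polisher_bay {'xy': [314.7, 160.0], 'conf': 0.78} [ 0.46501509 -0.1939672   0.03568943]
polisher {'xy': [313.6, 152.3], 'conf': 0.85} [ 0.47391446 -0.19485074  0.03526423]
polisher {'xy': [18.6, 200.2], 'conf': 0.71} [0.49441467 0.13643448 0.0445456 ]
```

View pics/w1.png

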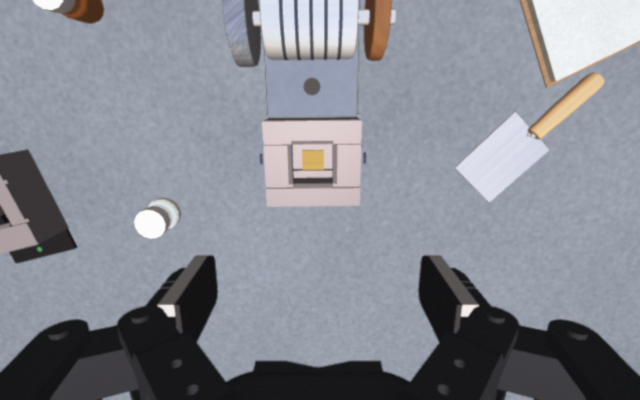

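Run:
```python
from h import *
f,s=pickle.load(open('w1.pkl','rb'))
W=cloud(f,(s['eef_pos'],s['ee_rot']))
sub=W[110:215,250:375]
m=(sub[...,2]>.045)&(sub[...,2]<.075)
p=sub[m]; print('top z',np.median(p[:,2]),len(p))
a=np.radians(-12.5)
rc=cv2.minAreaRect((p[:,:2]*1000).astype(np.float32));print(rc)
im=f['image'][100:225,245:380]
cv2.imwrite('pics/w1c.png',cv2.resize(im,None,fx=5.5,fy=4.7*1.17,interpolation=cv2.INTER_CUBIC)[:600])
g=cv2.cvtColor(f['image'],cv2.COLOR_BGR2GRAY)
for row in g[136:194:2,284:342:2]: print(' '.join('%3d'%v for v in row))
```

```text
top z 0.06244566529509779 6878
((465.6172180175781, -191.0330047607422), (100.37775421142578, 90.31471252441406), 78.05318450927734)
212 212 213 212 212 212 212 212 212 212 213 212 213 213 213 213 213 213 212 213 212 212 212 211 211 211 211 211 211
211 212 212 213 212 212 212 212 212 212 213 213 212 213 212 212 212 212 212 212 211 212 211 211 211 211 211 210 209
211 212 212 208 192 192 191 191 191 191 191 192 191 191 188 187 187 188 187 187 187 186 186 186 190 208 210 210 211
209 209 209 200 141 136 137 136 136 136 138 138 138 137 135 135 135 135 135 134 136 135 137 137 147 201 205 206 206
172 171 164 161 139 174 175 175 176 176 182 184 184 184 184 184 184 184 184 184 183 185 191 191 159 147 146 176 180
202 193 137 125 146 209 211 211 211 211 212 211 211 212 211 211 211 212 211 212 211 210 210 209 158 130 145 202 208
210 201 140 125 146 209 211 212 210 209 207 208 208 208 207 208 208 208 208 207 210 210 211 209 158 130 145 203 209
210 203 143 127 147 209 210 210 211 180 166 166 167 167 166 173 176 175 173 168 203 210 210 209 158 131 145 202 208
209 203 144 128 135 209 210 210 210 189
[... 1696 characters left out ...]
 201
201 203 172 134 114  64  64  65  64  64  64  65  65  64  65  65  65  65  69  70  69  70  71  71  90 135 149 199 201
202 202 188 169 160 117 120 123 123 123 123 124 122 122 123 123 123 123 124 124 124 124 124 125 140 188 182 199 200
196 189 186 186 168 134 134 134 133 133 133 133 134 134 135 134 134 134 134 135 134 134 134 134 142 171 173 173 173
156 156 155 156 159 168 168 168 168 167 168 168 168 173 175 175 175 175 175 175 175 175 176 174 173 169 170 170 170
199 200 200 200 199 200 200 200 200 200 201 201 200 200 200 200 200 198 199 200 199 199 199 198 198 198 199 198 198
199 200 199 199 200 200 199 199 200 200 200 200 199 200 199 200 200 199 200 199 198 198 199 199 198 198 198 198 197
```

View pics/w1c.png

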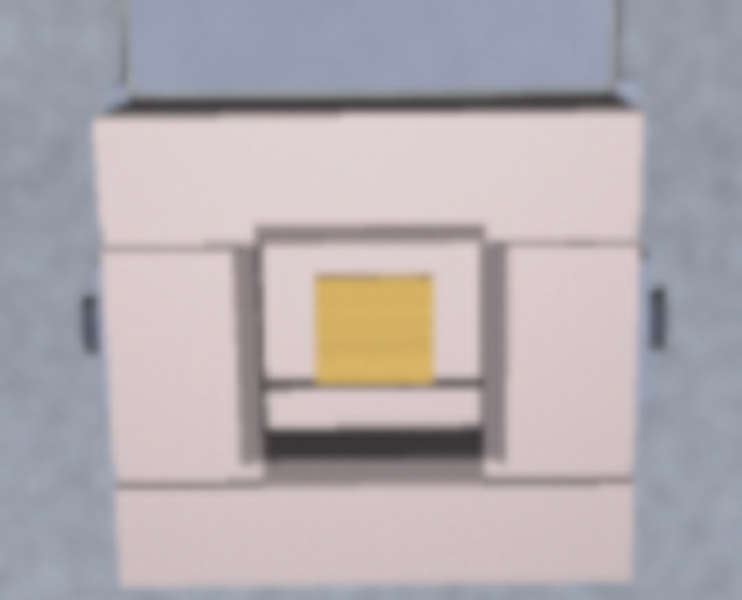

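```bash
cat >> h.py <<'E'
def pix2plane(f,pose,uv,z):
    K=np.array(f['mtx'],float); uv=np.atleast_2d(uv).astype(float)
    p=np.stack([(uv[:,0]-K[0,2])/K[0,0],(uv[:,1]-K[1,2])/K[1,1]],-1); q=p.copy()
    for _ in range(10): q=p/(1+f['k1']*(q**2).sum(-1,keepdims=True))
    d=np.c_[q,np.ones(len(q))]
    if pose is None: M=R.from_rotvec(f['orientation']).as_matrix();t=np.array(f['eye'])
    else:
        T=np.array(f['tool_from_camera']);Rt=R.from_rotvec(pose[1]).as_matrix()
        M=Rt@T[:3,:3]; t=Rt@T[:3,3]+np.array(pose[0])
    d=d@M.T; return t+d*((z-t[2])/d[:,2])[:,None]
E
python3 - <<'E'
from h import *
f,s=pickle.load(open('w1.pkl','rb')); pose=(s['eef_pos'],s['ee_rot'])
for z in (.060,.0625):
    q=pix2plane(f,pose,[(287.7,163.6),(337.2,163.6),(312.5,141.2),(312.5,187.6), (262.3,121.3),(362,121.3),(267,206.2),(360,206.2)],z)
    print(z,q[:,:2].round(4).tolist()); 
    print('mouth ctr',(q[0]+q[1])/2,(q[2]+q[3])/2,'sizes y,x',np.linalg.norm(q[0]-q[1]),np.linalg.norm(q[2]-q[3]))
    print('yaw',[np.degrees(np.arctan2(*(b-a)[[1,0]])) for a,b in [(q[6],q[4]),(q[7],q[5])]],[np.degrees(np.arctan2(*(b-a)[[1,0]]))-90 for a,b in [(q[5],q[4]),(q[7],q[6])]])
    print('block ctr',q[4:].mean(0))
s=dict(s); goto(s,(.491,.179,.27),2)
E
```

```text
0.06 [[0.472, -0.1665], [0.4607, -0.2169], [0.4891, -0.197], [0.441, -0.186], [0.5196, -0.1521], [0.4975, -0.2501], [0.4315, -0.1332], [0.4094, -0.2315]]
mouth ctr [ 0.46635485 -0.19171343  0.06      ] [ 0.46503649 -0.19146292  0.06      ] sizes y,x 0.05170013891844868 0.04928341007554274
yaw [np.float64(-12.121036645115307), np.float64(-11.888301670590764)] [np.float64(-12.664242874406384), np.float64(-12.676935834275739)]
block ctr [ 0.46448286 -0.1917199   0.06      ]
0.0625 [[0.4725, -0.1668], [0.4612, -0.2169], [0.4894, -0.1971], [0.4417, -0.1861], [0.5197, -0.1525], [0.4978, -0.2498], [0.4322, -0.1337], [0.4102, -0.2314]]
mouth ctr [ 0.46683662 -0.19185974  0.0625    ] [ 0.46552758 -0.19161101  0.0625    ] sizes y,x 0.05133472444793414 0.0489350769457941
yaw [np.float64(-12.12103664511531), np.float64(-11.888301670590769)] [np.float64(-12.664242874406412), np.float64(-12.676935834275739)]
block ctr [ 0.46497786 -0.19186617  0.0625    ]
cur yaw -12.69 tilt 0.02 d_m [-5.490e-02 -3.718e-01  2.000e-04] offset [-1.8290e-01 -1.2393e+00  7.0000e-04] twist -0.1282 rows 7.516118700316062 1.7098442597890076
```

Call:
move_arm([
  [-0.1,-0.95,0],
  [-0.1,-0.95,0],
  [-0.1,-0.95,0],
  [-0.1,-0.95,0],
  [-0.1,-0.95,0],
  [-0.1,-0.95,0],
], twist=[-0.128,-0.128,-0.128,-0.128,-0.128,-0.128], claw=[1,1,1,1,1,1])

```text
time: 3.15
eef_pos: [0.4966, 0.0906, 0.2706]
ee_rot: [-3.141, -0.051, -0.001]
ft_force: [0.9, -0.8, -0.7]
gripper_width: 0.0854
```

Run:
```python
from h import *
from bench import r
s=r.observe(); print(s['eef_pos']);goto(s,(.491,.179,.27),2)
```

```text
[0.49661756 0.09064798 0.27061694]
cur yaw 1.88 tilt 0.05 d_m [-0.0027 -0.0885  0.0007] offset [-0.0091 -0.295   0.0022] twist -0.0011 rows 1.7706515731793775 0.01428002020085738
```

Call:
move_arm([
  [-0.01,-0.28,0],
  [-0.01,-0.28,0],
  [-0.01,-0.28,0],
  [-0.01,-0.28,0],
  [-0.01,-0.28,0],
], twist=[0,0,0,0,0], claw=[1,1,1,1,1])

```text
time: 3.65
eef_pos: [0.4914, 0.1704, 0.2702]
ee_rot: [3.141, 0.047, -0.0]
ft_force: [1.0, -0.9, -0.4]
gripper_width: 0.0855
```

Run:
```python
from h import *
from bench import r,grab_frame,spotter
s=r.observe(); print(s['eef_pos'],s['joint_pos'],s['ft_force']);goto(s,(.493,.179,.27),2)
f=grab_frame('wrist'); cv2.imwrite('pics/w2.png',f['image']); pickle.dump((f,s),open('w2.pkl','wb'))
W=cloud(f,(s['eef_pos'],s['ee_rot']))
for q in ['charger_bay','pack','pad_a']:
  for x in spotter.landmark_of(f,q):
    c=np.round(x['xy']).astype(int); print(q,x,W[c[1],c[0]])
im=f['image'][80:240,220:400]
cv2.imwrite('pics/w2c.png',cv2.resize(im,None,fx=3.7,fy=3.7,interpolation=cv2.INTER_CUBIC))
```

```text
[0.49142908 0.17039663 0.27018177] [ 0.14632013  0.08946962 -0.59775931  1.69276045  0.05178662  1.37547012
 -2.00061679] [ 0.97517471 -0.87376033 -0.44346469]
cur yaw 1.71 tilt 0.04 d_m [ 0.0018 -0.0086  0.0002] offset [ 0.0061 -0.0285  0.0006] twist -0.0025 rows 0.17495015002380418 0.03382381479230782
charger_bay {'xy': [309.0, 159.1], 'conf': 0.93} [0.50294082 0.17838671 0.08417053]
charger_bay {'xy': [309.4, 158.7], 'conf': 0.2} [0.50294082 0.17838671 0.08417053]
pack {'xy': [221.9, 192.5], 'conf': 0.85} [0.45744961 0.27325764 0.05174616]
pack {'xy': [312.5, 157.1], 'conf': 0.83} [0.50469029 0.17554794 0.08255595]
pad_a {'xy': [230.6, 205.7], 'conf': 0.88} [0.43790075 0.26687814 0.04093357]
pad_a {'xy': [289.8, 164.2], 'conf': 0.74} [0.4964834  0.19710999 0.07937547]
pad_a {'xy': [331.8, 166.7], 'conf': 0.68} [0.49487099 0.15557603 0.08010053]
pad_a {'xy': [191.7, 199.3], 'conf': 0.6} [0.44920644 0.30562494 0.05414173]
```

View pics/w2.png

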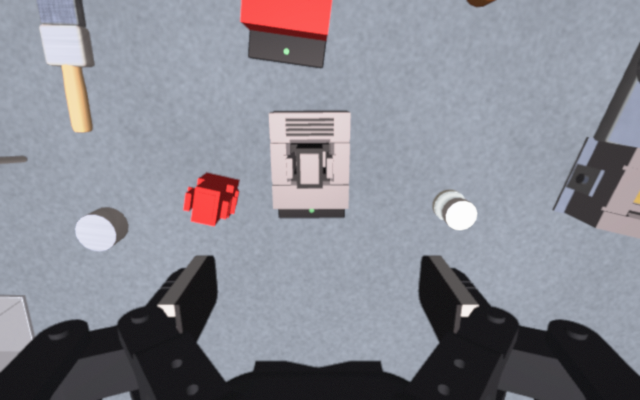

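View pics/w2c.png

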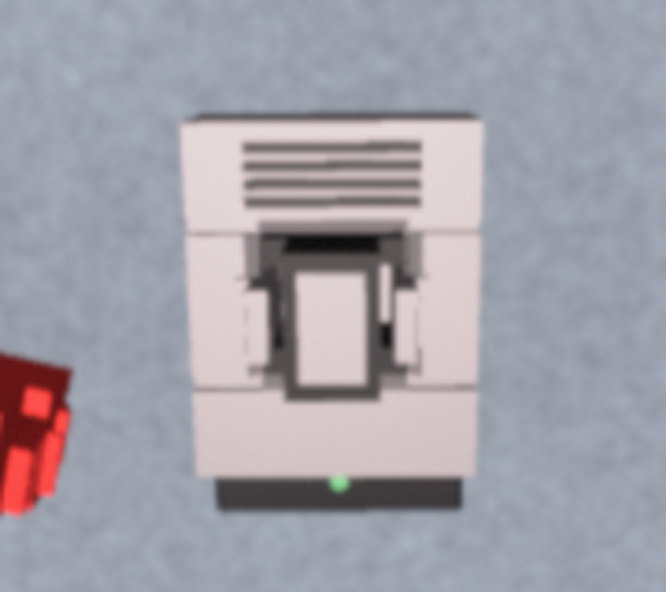

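Run:
```python
from h import *
f,s=pickle.load(open('w2.pkl','rb')); pose=(s['eef_pos'],s['ee_rot'])
c=lambda x,y:(220+(x+.5)/3.7-.5,80+(y+.5)/3.7-.5)
q=pix2plane(f,pose,[c(182,120),c(483,121),c(197,476),c(475,474)],.05)
print('block',q.mean(0),'size',np.linalg.norm(q[0]-q[1]),np.linalg.norm(q[0]-q[2]))
print('yaw',[np.degrees(np.arctan2(*(b-a)[[1,0]])) for a,b in [(q[2],q[0]),(q[3],q[1])]],[np.degrees(np.arctan2(*(b-a)[[1,0]]))-90 for a,b in [(q[1],q[0]),(q[3],q[2])]])
# mouth
q=pix2plane(f,pose,[c(247,255),c(421,255)],.05);print('mouth y',q.mean(0),np.linalg.norm(q[0]-q[1]))
q=pix2plane(f,pose,[c(285,330),c(380,330),c(333,253),c(333,399)],.08);print('head',q,(q[0]+q[1])/2,(q[2]+q[3])/2,np.linalg.norm(q[0]-q[1]),np.linalg.norm(q[2]-q[3]))
q=pix2plane(f,pose,[c(268,330),c(396,330)],.078);print('padlight inner',q.mean(0),np.linalg.norm(q[0]-q[1]))
q=pix2plane(f,pose,[c(246,330),c(419,330)],.060);print('ledge out',q.mean(0),np.linalg.norm(q[0]-q[1]))
g=cv2.cvtColor(f['image'],cv2.COLOR_BGR2GRAY)
for rr in (160,166,172): print(rr,' '.join(str(v) for v in g[rr,280:340]))
for cc in (306,310,314): print(cc,' '.join(str(v) for v in g[138:200,cc]))
W=cloud(f,pose); 
for rr in (164,168): print((W[rr,282:340,2]*1000).round().astype(int))
```

```text
block [0.49319124 0.17789204 0.05      ] size 0.0835850753283517 0.10435199209797442
yaw [np.float64(1.8358499657309553), np.float64(1.9786024835757197)] [np.float64(1.5523815981666758), np.float64(2.1513979129301077)]
mouth y [0.50773605 0.17833385 0.05      ] 0.049837473782684244
head [[0.49196213 0.19044325 0.08      ]
 [0.49272698 0.1650498  0.08      ]
 [0.5129692  0.17809589 0.08      ]
 [0.47322778 0.17716569 0.08      ]] [0.49234455 0.17774652 0.08      ] [0.49309849 0.17763079 0.08      ] 0.02540496621076646 0.03975230517112314
padlight inner [0.49190537 0.17791422 0.078     ] 0.034434386730663936
ledge out [0.48799687 0.17808391 0.06      ] 0.049035072551052813
160 213 213 213 214 212 211 212 213 213 213 213 198 136 77 58 64 79 85 86 114 171 206 214 214 214 214 214 214 214 213 214 214 214 213 214 213 213 208 180 123 89 93 136 192 199 158 143 191 210 212 212 212 208 200 207 211 212 212 212 212
166 212 212 212 212 212 207 197 207 212 213 212 197 137 78 59 63 76 83 85 111 170 204 212 213 213 212 213 213 213 213 212 213 212 213 213 212 212 206 177 123 87 88 117 159 164 133 134 
[... 658 characters left out ...]
11 211 211 210 210 210 210 209 208 204 179 125 84 79 101 150 194 205 205 205 204 204 204 203 203 202 203
314 202 171 143 131 109 58 20 14 17 26 55 80 86 87 95 133 183 210 215 214 214 213 214 214 213 213 213 213 213 212 212 211 212 211 211 211 211 211 209 209 210 209 209 208 204 180 124 84 79 101 150 194 204 205 205 204 204 204 202 203 203 203
[51 50 60 59 79 80 79 80 79 80 78 63 48 32 82 82 82 81 81 82 83 83 83 83
 82 82 84 83 82 84 82 82 83 82 82 81 82 83 83 81 82  9 10 22 69 80 79 79
 80 80 80 60 60 59 50 52 51 51]
[50 50 60 59 81 80 80 80 82 80 77 65 49 32 81 83 82 82 82 83 83 83 82 83
 83 82 82 83 82 83 82 81 82 83 83 83 83 83 83 82 81 22 22 23 69 80 80 80
 79 80 81 61 61 61 50 50 51 51]
```

Run:
```python
from h import *
from bench import r
s=r.observe(); print(s['eef_pos'],s['time'],np.abs(s['qd']).max());goto(s,(.493,.1778,.15),1.85)
```

```text
[0.49116219 0.17121211 0.2703691 ] 3.85 0.00821310001804752
cur yaw 1.75 tilt 0.02 d_m [ 0.002  -0.0066  0.1204] offset [ 0.0067 -0.0219  0.4012] twist -0.0009 rows 2.4112651542969394 0.011387644938059271
```

Call:
move_arm([
  [0.007,-0.02,0.13],
  [0.007,-0.02,0.26],
  [0.007,-0.02,0.36],
  [0.007,-0.02,0.4],
  [0.007,-0.02,0.4],
  [0.007,-0.02,0.4],
  [0.007,-0.02,0.4],
  [0.007,-0.02,0.4],
], twist=[0,0,0,0,0,0,0,0], claw=[0.5,0.5,0.5,0.5,0.5,0.5,0.5,0.5])

```text
time: 4.65
eef_pos: [0.4935, 0.1788, 0.1517]
ee_rot: [-3.141, -0.051, -0.003]
ft_force: [1.2, 0.6, -0.1]
gripper_width: 0.0642
```

Run:
```python
from h import *
from bench import r,grab_frame,spotter
s=r.observe(); print(s['eef_pos'],s['ft_force'],s['gripper_width'],np.abs(s['qd']).max());goto(s,(.493,.1778,.1),1.85)
f=grab_frame('wrist'); cv2.imwrite('pics/w3.png',f['image']); pickle.dump((f,s),open('w3.pkl','wb'))
T=cloud(f,((0,0,0),(0,0,0)))
np.set_printoptions(linewidth=250)
for c in (150,180,200,215,225,235,245,405,420,435,450): 
    col=T[200:330:6,c]; print(c,(col[:,2]*1000).round().tolist())
```

```text
[0.49352329 0.17884452 0.1517436 ] [ 1.15004691  0.61247409 -0.09484323] 0.06419532240608894 0.0081842818666667
cur yaw 1.87 tilt 0.13 d_m [-0.0007  0.001   0.0517] offset [-0.0022  0.0035  0.1725] twist 0.0002 rows 1.0351357313938254 0.002372102149812215
150 [150.0, 150.0, 150.0, 151.0, 153.0, 111.0, 102.0, 89.0, 89.0, 88.0, 89.0, 88.0, 89.0, 90.0, 150.0, 150.0, 151.0, 151.0, 149.0, -50.0, -53.0, -57.0]
180 [151.0, 148.0, 135.0, 122.0, 113.0, 101.0, 91.0, 90.0, 88.0, 89.0, 90.0, 89.0, 88.0, 89.0, 88.0, 152.0, -49.0, -55.0, -55.0, -59.0, -60.0, -63.0]
200 [150.0, 150.0, 143.0, 130.0, 121.0, 119.0, 123.0, 109.0, 99.0, 91.0, 93.0, 96.0, 151.0, -28.0, -33.0, -37.0, -49.0, -52.0, -54.0, -57.0, -61.0, -63.0]
215 [149.0, 151.0, 151.0, 138.0, 136.0, 137.0, 137.0, 137.0, 136.0, 151.0, -14.0, -27.0, -32.0, -36.0, -40.0, -43.0, -44.0, -44.0, -47.0, -47.0, -60.0, -70.0]
225 [151.0, 150.0, 152.0, nan, 150.0, 150.0, 151.0, 151.0, 151.0, -17.0, -22.0, -26.0, -32.0, -37.0, -38.0, -39.0, -40.0, -40.0, nan, -41.0, -41.0, -42.0]
235 [152.0, 152.0, 153.0, 151.0, nan, 151.0, 150.0, 150.0, -11.0, -17.0, 
[... 174 characters left out ...]
8.0, -9.0, -10.0, -10.0, 150.0, 150.0, 149.0, 151.0, 150.0, 151.0]
405 [151.0, 150.0, 150.0, 150.0, 151.0, 151.0, 150.0, 151.0, -10.0, -18.0, -23.0, -28.0, -31.0, -32.0, nan, -33.0, -33.0, -34.0, -34.0, -35.0, -36.0, -36.0]
420 [150.0, 152.0, 150.0, 150.0, 151.0, 152.0, 151.0, 151.0, 151.0, 151.0, -14.0, -26.0, -32.0, -36.0, -40.0, -42.0, -44.0, -44.0, -46.0, -47.0, -60.0, -69.0]
435 [151.0, 151.0, 151.0, 151.0, 151.0, 150.0, 151.0, 150.0, 150.0, 151.0, 150.0, 152.0, 150.0, -29.0, -33.0, -38.0, -49.0, -51.0, -56.0, -58.0, -59.0, -62.0]
450 [150.0, 151.0, 150.0, 151.0, 151.0, 151.0, 150.0, 151.0, 152.0, 151.0, 151.0, 150.0, 150.0, 149.0, 151.0, 151.0, -51.0, -55.0, -55.0, -58.0, -62.0, -63.0]
```

View pics/w3.png

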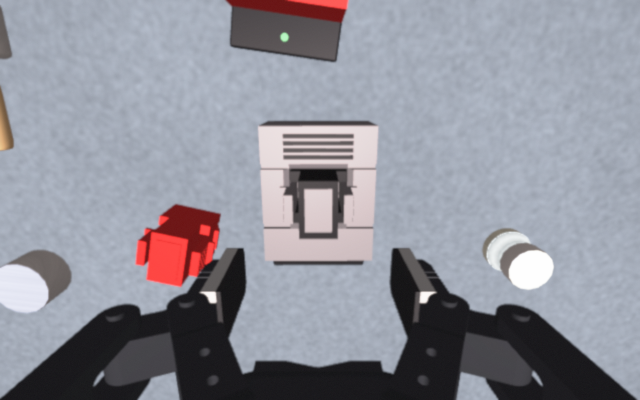

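Run:
```python
from h import *
f,s=pickle.load(open('w3.pkl','rb')); pose=(s['eef_pos'],s['ee_rot'])
im=f['image'][110:275,250:390]
cv2.imwrite('pics/w3c.png',cv2.resize(im,None,fx=3.6,fy=3.6,interpolation=cv2.INTER_CUBIC))
g=cv2.cvtColor(f['image'],cv2.COLOR_BGR2GRAY)
for rr in (205,215): print(rr,' '.join(str(v) for v in g[rr,285:355]))
for cc in (314,319,): print(cc,' '.join(str(v) for v in g[160:250,cc]))
```

```text
205 212 213 213 214 213 213 202 156 95 66 59 46 36 50 68 74 74 76 96 149 198 212 213 213 213 213 213 214 213 213 213 213 212 213 213 213 213 212 212 212 212 213 212 212 212 211 196 138 87 75 72 72 66 44 36 51 59 64 111 182 206 210 210 210 209 209 209 204 193 202
215 209 210 210 211 210 210 204 171 111 72 70 71 71 72 71 72 73 73 91 145 193 208 211 210 211 211 210 210 211 210 210 210 210 210 210 209 209 210 209 208 209 209 209 209 209 208 192 128 79 70 69 69 69 68 69 69 66 68 113 182 204 206 206 207 206 206 206 203 196 201
314 215 224 222 207 171 149 143 131 99 50 18 17 17 18 17 18 17 17 17 22 37 62 78 82 82 82 82 87 117 169 208 217 216 217 216 216 216 215 215 214 214 215 214 214 213 213 213 213 213 212 211 212 211 209 211 210 210 210 209 209 208 207 208 208 207 207 206 206 206 205 203 190 151 93 65 64 64 76 119 171 197 201 201 201 201 200 200 200 200 199
319 215 223 222 207 170 148 142 131 99 49 19 19 18 16 15 16 16 16 16 22 37 60 77 82 82 82 82 87 116 169 207 216 217 217 217 216 216 215 214 214 214 214 213 213 213 213 213 212 211 211 211 212 210 210 210 210 210 210 209 208 208 207 207 207 207 207 207 205 205 205 203 190 151 93 66 64 63 76 120 171 196 202 201 202 201 201 200 201 200 198
```

View pics/w3c.png

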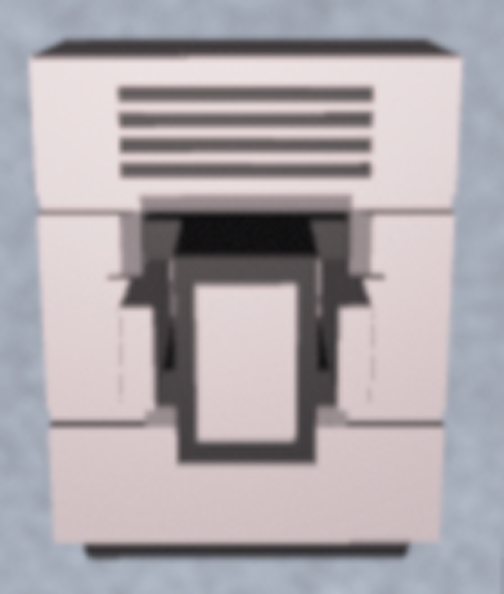

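Run:
```python
from h import *
f,s=pickle.load(open('w3.pkl','rb')); pose=(s['eef_pos'],s['ee_rot'])
q=pix2plane(f,pose,[(318,188.7),(318,232.2),(304,210),(332,210)],.081); print(q[:2].mean(0),q[2:].mean(0),np.linalg.norm(q[0]-q[1]),np.linalg.norm(q[2]-q[3]))
c=lambda x,y:(250+(x+.5)/3.6-.5,110+(y+.5)/3.6-.5)
q=pix2plane(f,pose,[c(30,57),c(462,57),c(55,542),c(440,541)],.05); print('block',q.mean(0),np.linalg.norm(q[0]-q[1]),np.linalg.norm(q[0]-q[2]))
print('yaw',[np.degrees(np.arctan2(*(b-a)[[1,0]])) for a,b in [(q[2],q[0]),(q[3],q[1])]],[np.degrees(np.arctan2(*(b-a)[[1,0]]))-90 for a,b in [(q[1],q[0]),(q[3],q[2])]])
# finger midpoint in tool frame: look at tool y of finger tips
T=cloud(f,((0,0,0),(0,0,0)))
m=(T[...,2]>-15)&False
Z=T[...,2]; 
for side in (slice(0,300),slice(340,640)):
    t=T[:,side].reshape(-1,3); t=t[(t[:,2]>-0.03)&(t[:,2]<0.02)]
    print('finger y range',np.percentile(t[:,1],[1,5,50,95,99]).round(4),'x',np.percentile(t[:,0],[2,50,98]).round(4),'z',np.percentile(t[:,2],[50,95,99]).round(4))
```

```text
[0.49248474 0.17798836 0.081     ] [0.49308583 0.1780086  0.081     ] 0.03029054893150332 0.018437037226977263
block [0.49292497 0.17784934 0.05      ] 0.08408787740763601 0.10435577387242508
yaw [np.float64(2.0428191545749987), np.float64(2.1250858011662643)] [np.float64(1.8911005350175287), np.float64(2.070107955056713)]
finger y range [-0.0446 -0.0435 -0.0316 -0.0312 -0.0311] x [-0.0101  0.0068  0.0113] z [-0.0213 -0.0101 -0.0079]
finger y range [0.0323 0.0323 0.0327 0.0445 0.0457] x [-0.0102  0.0068  0.0113] z [-0.0211 -0.0103 -0.0076]
```

Call:
move_arm([
  [-0.002,0,0.1],
  [-0.002,0,0.18],
  [-0.002,0,0.24],
  [-0.002,0,0.26],
  [-0.002,0,0.26],
  [-0.002,0,0.26],
], twist=[0,0,0,0,0,0], claw=[0.5,0.5,0.5,0.5,0.5,0.5])

```text
time: 5.3
eef_pos: [0.4928, 0.1789, 0.0734]
ee_rot: [-3.141, -0.052, -0.002]
ft_force: [0.8, 0.0, -0.2]
gripper_width: 0.0643
```

Run:
```python
from h import *
from bench import r,grab_frame,spotter
s=r.observe(); print(s['eef_pos'],s['ft_force'],s['gripper_width'],np.abs(s['qd']).max());goto(s,(.4925,.1786,.0595),1.95)
f=grab_frame('wrist'); cv2.imwrite('pics/w4.png',f['image']); pickle.dump((f,s),open('w4.pkl','wb'))
```

```text
[0.49276836 0.17888895 0.07340585] [ 7.68656604e-01  7.68064530e-05 -1.56071286e-01] 0.06427541389867485 0.007254847521125895
cur yaw 1.88 tilt 0.08 d_m [-0.0003  0.0003  0.0139] offset [-0.001   0.001   0.0464] twist -0.0006 rows 0.2782288970376891 0.008245242623900868
```

View pics/w4.png

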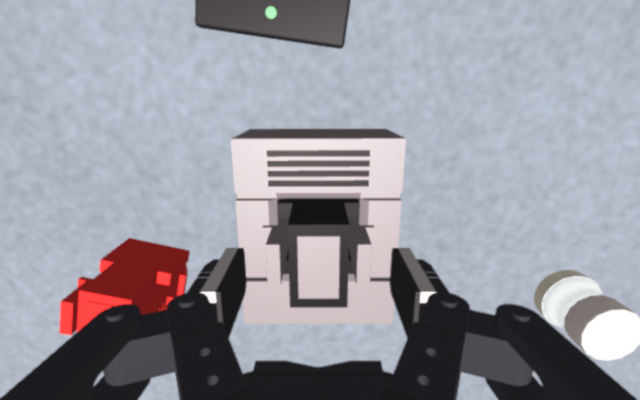

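Run:
```python
from h import *
f,s=pickle.load(open('w4.pkl','rb')); pose=((0,0,0),(0,0,0))
T=cloud(f,pose); print('label ctr depth',np.nanmedian(T[250:290,305:330,2]), 'ledge/pad', np.nanmedian(T[250:270,275:280,2]))
g=cv2.cvtColor(f['image'],cv2.COLOR_BGR2GRAY)
for rr in (255,275): print(rr,' '.join(str(v) for v in g[rr,262:376]))
print(' '.join(str(v) for v in g[222:312,318]))
for side in (slice(0,285),slice(350,640)):
    t=T[:,side].reshape(-1,3); t=t[(t[:,2]>-0.03)&(t[:,2]<-0.004)]
    print('finger y range',np.percentile(t[:,1],[1,5,50,95,99]).round(4),'x',np.percentile(t[:,0],[2,50,98]).round(4),'z',np.percentile(t[:,2],[50,95,99]).round(4))
```

```text
label ctr depth -0.009217046434518705 ledge/pad -0.006489787683515366
255 211 211 211 210 211 211 211 212 211 211 211 211 212 211 211 212 205 173 109 72 65 66 66 63 53 36 44 59 63 63 64 63 64 65 87 145 195 210 212 211 212 211 211 211 211 212 211 211 211 211 212 211 211 212 212 212 212 212 212 211 211 212 211 212 212 211 211 211 211 211 211 211 210 211 210 210 199 154 95 67 61 61 62 61 61 58 45 36 46 63 67 68 66 69 100 161 197 208 209 208 207 209 208 208 208 207 207 206 206 205 206 207 207 207
275 205 205 205 205 205 206 207 206 207 207 207 207 207 207 207 207 207 196 150 98 103 139 150 151 151 151 139 95 63 60 60 59 59 58 62 112 182 205 206 208 207 207 207 208 207 207 207 207 207 207 207 207 207 207 207 207 207 207 206 205 206 206 206 206 207 206 206 205 205 206 206 206 205 206 205 206 190 127 71 58 57 56 57 58 58 84 132 149 151 150 151 143 112 91 128 183 202 205 204 205 204 204 204 205 204 204 204 199 190 197 201 202 202 202
21 26 46 67 72 72 73 71 71 70 70 71 73 99 155 204 215 216 215 215 214 215 215 214 214 213 213 213 213 212 212 212 211 212 211 211 211 210 211 209 209 209 209 209 208 209 209 208 207 207 207 207 206 207 206 206 205 205 206 205 206 205 205 204 203 204 204 204 203 204 203 203 203 203 202 191 154 90 56 55 54 55 53 56 84 141 189 199 200 200
finger y range [-0.0445 -0.0429 -0.0314 -0.0169 -0.0162] x [-0.0099  0.0054  0.0113] z [-0.0162 -0.0057 -0.0048]
finger y range [0.0177 0.0184 0.0325 0.044  0.0455] x [-0.0099  0.0054  0.0112] z [-0.0159 -0.0058 -0.0047]
```

Call:
move_arm([
  [0,0,0.025],
  [0,0,0.045],
  [0,0,0.045],
  [0,0,0.045],
  [0,0,0.045],
  [0,0,0.045],
], twist=[0,0,0,0,0,0], claw=[0.5,0.5,0.3,0.2,0.16,0.16])

```text
time: 5.95
eef_pos: [0.4923, 0.1786, 0.059]
ee_rot: [-3.141, -0.052, -0.0]
ft_force: [-0.6, 0.1, 0.8]
gripper_width: 0.0496
```

Run:
```python
from h import *
from bench import r,grab_frame,spotter
s=r.observe(); print(s['eef_pos'],s['ft_force'],s['ft_torque'],s['gripper_width'],np.abs(s['qd']).max());goto(s,(.4925,.1786,.0595),1.95)
f=grab_frame('wrist'); cv2.imwrite('pics/w5.png',f['image'][150:380,160:480]); pickle.dump((f,s),open('w5.pkl','wb'))
```

```text
[0.49226032 0.17863223 0.0590287 ] [-0.56908322  0.11134238  0.75600671] [ 0.00081757 -0.01046835  0.03272702] 0.04958183152952966 0.0023926914967057054
cur yaw 1.88 tilt 0.02 d_m [ 0.0002  0.     -0.0005] offset [ 0.0008  0.0001 -0.0016] twist -0.0006 rows 0.01059452256880051 0.008218307516257057
```

View pics/w5.png

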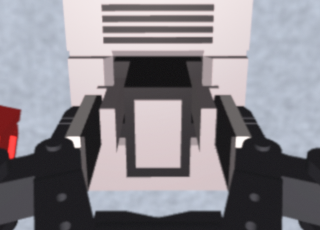

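Call:
move_arm([
  [0,0,0],
  [0,0,0],
  [0,0,0],
  [0,0,0],
], twist=[0,0,0,0], claw=[0.09,0.05,0.03,0.03])

```text
time: 6.4
eef_pos: [0.4923, 0.1787, 0.0591]
ee_rot: [-3.141, -0.052, -0.001]
ft_force: [-0.9, 0.6, 3.8]
gripper_width: 0.0439
```

Run:
```python
from bench import r
s=r.observe(); print(s['eef_pos'],s['ft_force'],s['ft_torque'],s['gripper_width'])
```

```text
[0.49226015 0.1787234  0.05909432] [-0.8658498   0.57321799  3.82961676] [0.02560092 0.15460276 0.08607952] 0.04391859928544464
```

Call:
move_arm([
  [0,0,0],
  [0,0,0],
  [0,0,0],
  [0,0,0],
  [0,0,0],
], twist=[0,0,0,0,0], claw=[0,-0.03,-0.06,-0.08,-0.08])

```text
time: 6.9
eef_pos: [0.4923, 0.1786, 0.059]
ee_rot: [-3.141, -0.051, -0.0]
ft_force: [-0.4, -0.2, 5.5]
gripper_width: 0.0393
```

Run:
```python
from bench import r
s=r.observe(); print(s['eef_pos'],s['ft_force'],s['ft_torque'],s['gripper_width'])
```

```text
[0.49226143 0.17861921 0.05895587] [-0.3784698  -0.21874349  5.49015617] [-0.00954906 -0.02871432  0.0597562 ] 0.039348088649376424
```

Call:
move_arm([
  [0,0,0],
  [0,0,0],
  [0,0,0],
], twist=[0,0,0], claw=[-0.12,-0.2,-0.25])

```text
time: 7.2
eef_pos: [0.4925, 0.1787, 0.0602]
ee_rot: [3.141, 0.051, 0.001]
ft_force: [-5.3, -1.8, 20.3]
gripper_width: 0.0335
```

Run:
```python
from bench import r
s=r.observe(); print(s['eef_pos'],s['ft_force'],s['ft_torque'],s['gripper_width'])
```

```text
[0.49246795 0.17871004 0.0601616 ] [-5.29809245 -1.75693411 20.27860486] [-0.48435197  1.19631797  0.06065892] 0.03346678657469278
```

Run:
```python
from h import *
from bench import r,grab_frame,spotter
f=grab_frame('wrist'); cv2.imwrite('pics/w6.png',cv2.resize(f['image'][150:380,160:480],None,fx=2.4,fy=2.4)); s=r.observe();pickle.dump((f,s),open('w6.pkl','wb'))
print(s['eef_pos'],s['ft_force'],s['ft_torque'],s['gripper_width'])
```

```text
[0.49248585 0.17872762 0.06017501] [-4.95361187 -2.63129665 19.73521119] [-0.52177748  1.28479578  0.03632438] 0.03314062179226736
```

View pics/w6.png

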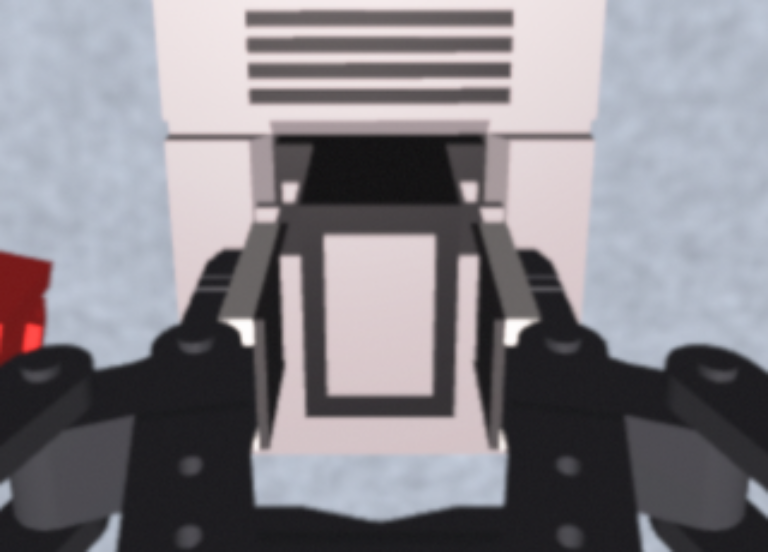

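Call:
move_arm([
  [0,0,0],
  [0,0,0],
  [0,0,0],
], twist=[0,0,0], claw=[-0.18,-0.15,-0.15])

```text
time: 7.55
eef_pos: [0.4923, 0.1787, 0.0593]
ee_rot: [-3.141, -0.052, -0.001]
ft_force: [-2.7, -1.0, 10.1]
gripper_width: 0.0362
```

Run:
```python
from bench import r
s=r.observe(); print(s['eef_pos'],s['ft_force'],s['ft_torque'],s['gripper_width'])
```

```text
[0.4922973  0.17869234 0.0593334 ] [-2.72165554 -0.95624733 10.07056761] [-0.1112455   0.4185007   0.02195075] 0.03617855641043519
```

Call:
move_arm([
  [0,0,-0.007],
  [0,0,-0.013],
  [0,0,-0.02],
  [0,0,-0.027],
  [0,0,-0.033],
  [0,0,-0.033],
], twist=[0,0,0,0,0,0], claw=[-0.15,-0.15,-0.15,-0.15,-0.15,-0.15])

```text
time: 8.15
eef_pos: [0.4918, 0.1783, 0.0685]
ee_rot: [3.141, 0.051, -0.001]
ft_force: [0.1, 0.4, -1.8]
gripper_width: 0.0366
```

Run:
```python
from h import *
from bench import r,grab_frame,spotter
f=grab_frame('wrist'); cv2.imwrite('pics/w7.png',cv2.resize(f['image'][150:380,160:480],None,fx=2.4,fy=2.4)); s=r.observe();pickle.dump((f,s),open('w7.pkl','wb'))
print(s['eef_pos'],s['ft_force'],s['ft_torque'],s['gripper_width'])
```

```text
[0.49177205 0.17835285 0.06844297] [ 0.13341011 -1.11207812 -2.67338925] [-0.03778952 -0.0307781   0.03815577] 0.03631623882948021
```

View pics/w7.png

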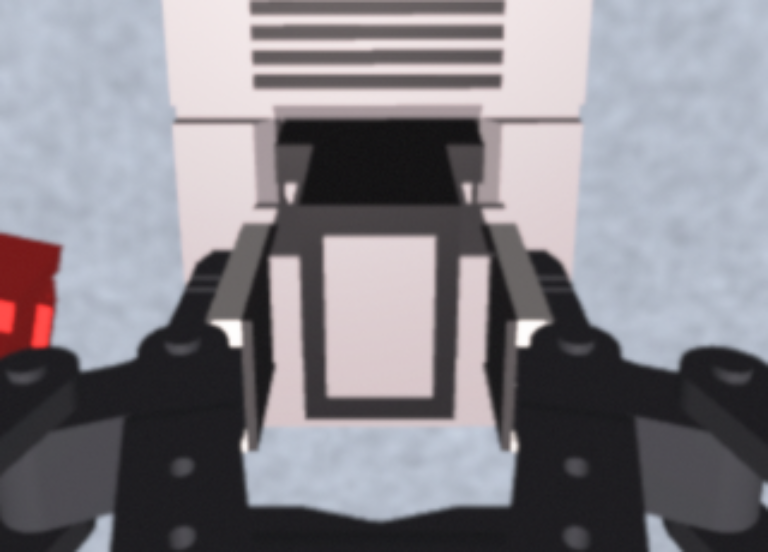

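Call:
move_arm([
  [0,0,-0.03],
  [0,0,-0.07],
  [0,0,-0.11],
  [0,0,-0.2],
  [0,0,-0.3],
  [0,0,-0.4],
  [0,0,-0.45],
  [0,0,-0.45],
], twist=[0,0,0,0,0,0,0,0], claw=[-0.15,-0.15,-0.15,-0.15,-0.15,-0.15,-0.15,-0.15])

```text
time: 9.0
eef_pos: [0.4933, 0.1791, 0.2063]
ee_rot: [-3.14, -0.051, -0.007]
ft_force: [0.1, 0.4, -4.3]
gripper_width: 0.0361
```

Run:
```python
from h import *
from bench import r,grab_frame,spotter
s=r.observe(); print(s['eef_pos'],s['ft_force'],s['ft_torque'],s['gripper_width'],np.abs(s['qd']).max())
f=grab_frame('wrist'); cv2.imwrite('pics/w8.png',f['image']);pickle.dump((f,s),open('w8.pkl','wb'))
goto(s,(.4655,-.191,.20),-12.4)
```

```text
[0.4932691  0.17910095 0.20627756] [ 0.12299139  0.43441842 -4.33943192] [ 0.01317843  0.02902138 -0.01509425] 0.03610354939926036 0.0604494373421599
cur yaw 1.87 tilt 0.25 d_m [-0.0399  0.369   0.0058] offset [-0.1329  1.23    0.0194] twist 0.1245 rows 7.423886995915104 1.6613446721981318
```

View pics/w8.png

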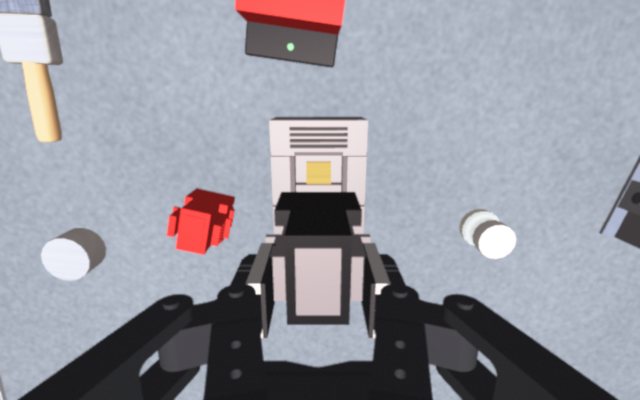

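Call:
move_arm([
  [-0.08,0.15,0],
  [-0.14,0.31,0],
  [-0.2,0.47,0],
  [-0.25,0.63,0],
  [-0.28,0.79,0],
  [-0.3,0.92,0],
  [-0.3,0.95,0],
], twist=[0.05,0.1,0.125,0.125,0.125,0.125,0.125], claw=[-0.15,-0.15,-0.15,-0.15,-0.15,-0.15,-0.15])

```text
time: 9.75
eef_pos: [0.4092, -0.114, 0.2019]
ee_rot: [3.121, -0.351, -0.005]
ft_force: [0.5, 1.0, -3.5]
gripper_width: 0.0367
```

Run:
```python
from h import *
from bench import r,grab_frame,spotter
s=r.observe(); print(s['eef_pos'],s['ft_force'],s['ft_torque'],s['gripper_width'],np.abs(s['qd']).max())
B=np.array([.4656,-.1909]);x=np.array([.977,-.215])
goto(s,(*(B-.05*x),.20),-12.4)
```

```text
[ 0.40915744 -0.11399362  0.20191208] [ 0.5401439   0.95543933 -3.45177677] [ 0.08776637  0.03004527 -0.03007185] 0.036721222849655955 0.10732176398393671
cur yaw -12.83 tilt 0.18 d_m [0.0221 0.0628 0.0019] offset [0.0737 0.2094 0.0064] twist -0.0037 rows 1.3323617565481785 0.050017667976390304
```

Call:
move_arm([
  [0.03,0.1,0],
  [0.06,0.18,0],
  [0.073,0.21,0],
  [0.073,0.21,0],
  [0.073,0.21,0],
  [0.073,0.21,0],
  [0.073,0.21,0],
  [0.073,0.21,0],
], twist=[-0.002,-0.004,-0.004,-0.004,-0.004,-0.004,-0.004,-0.004], claw=[-0.15,-0.15,-0.15,-0.15,-0.15,-0.15,-0.15,-0.15])

```text
time: 10.55
eef_pos: [0.4193, -0.1749, 0.2038]
ee_rot: [3.125, -0.327, 0.0]
ft_force: [1.3, -0.8, -3.3]
gripper_width: 0.0363
```

Run:
```python
from h import *
from bench import r,grab_frame,spotter
s=r.observe(); print(s['eef_pos'],s['ft_force'],s['ft_torque'],s['gripper_width'],np.abs(s['qd']).max())
f=grab_frame('wrist'); cv2.imwrite('pics/w9.png',f['image']);pickle.dump((f,s),open('w9.pkl','wb'))
im=f['image'][80:260,240:400]
cv2.imwrite('pics/w9c.png',cv2.resize(im,None,fx=3.3,fy=3.3,interpolation=cv2.INTER_CUBIC))
W=cloud(f,(s['eef_pos'],s['ee_rot'])); T=cloud(f,((0,0,0),(0,0,0)))
p=W[100:230,250:390]; m=(p[...,2]>.05)&(p[...,2]<.072); print('top z',np.median(p[m][:,2]))
g=cv2.cvtColor(f['image'],cv2.COLOR_BGR2GRAY)
print(cur:=np.degrees(np.arctan2(*R.from_rotvec(s['ee_rot']).as_matrix()[[1,0],0])))
```

```text
[ 0.41933798 -0.17488015  0.20377704] [ 1.34268579 -0.75490228 -3.28856798] [-0.04105811 -0.05578786 -0.00495088] 0.03633599021476118 0.005992516641484024
top z 0.06248363102502674
-11.93270502189951
```

View pics/w9.png

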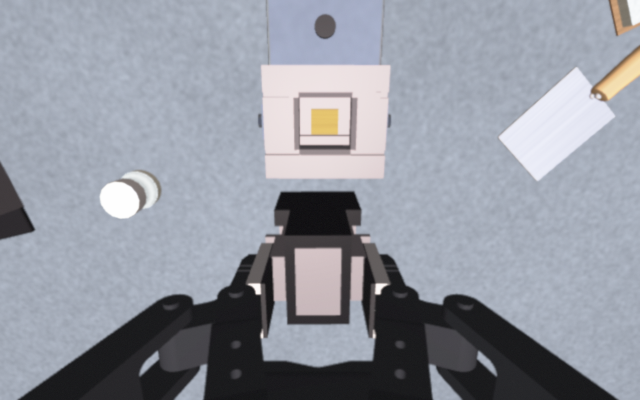

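View pics/w9c.png

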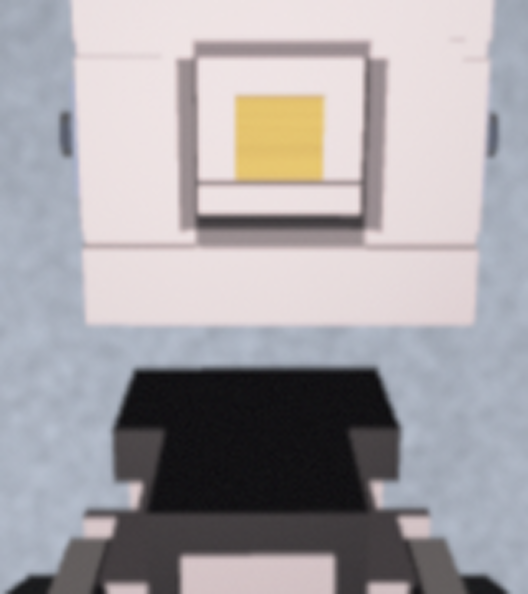

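Run:
```python
from h import *
f,s=pickle.load(open('w9.pkl','rb')); pose=(s['eef_pos'],s['ee_rot'])
c=lambda x,y:(240+(x+.5)/3.3-.5,80+(y+.5)/3.3-.5)
Rt=R.from_rotvec(s['ee_rot']).as_matrix()
def tool(q): return (q-np.array(s['eef_pos']))@Rt
for z in (.0605,.0625):
    q=tool(pix2plane(f,pose,[c(180,145),c(384,145),c(281,41),c(281,245),(262.5,66.5),(390,66),c(86,325),c(476,323)],z))
    print('mouth y',(q[0]+q[1])/2*1000,np.linalg.norm(q[0]-q[1]),'mouth x',(q[2]+q[3])/2*1000,np.linalg.norm(q[2]-q[3]),'block',q[4:].mean(0)*1000)
    print('yaw in tool',[np.degrees(np.arctan2(*(b-a)[[1,0]])) for a,b in [(q[6],q[4]),(q[7],q[5])]],[np.degrees(np.arctan2(*(b-a)[[1,0]]))-90 for a,b in [(q[4],q[5]),(q[6],q[7])]])
    print('sizes',np.linalg.norm(q[4]-q[5]),np.linalg.norm(q[6]-q[7]),np.linalg.norm(q[6]-q[4]))
z=s['eef_pos'][2]-.041
q=tool(pix2plane(f,pose,[c(134,370),c(378,370)],z));print('pack front edge',q*1000,q.mean(0)*1000)
T=cloud(f,((0,0,0),(0,0,0)))
# dark front face of the pack / foot: depth
r0=int(80+400/3.3); print('foot front face pts',T[r0,[290,318,345]], T[80+375*10//33,318], T[225,318])
print('label',T[285,318],'pads',T[270,[285,355]])
# label edges
g=cv2.cvtColor(f['image'],cv2.COLOR_BGR2GRAY)
print(g[280,285:350].tolist()); print(g[232:330,318].tolist())
```

```text
mouth y [ 49.18512649   6.7241108  143.28074886] 0.05057126749546143 mouth x [ 49.0252548    6.47880377 143.28073541] 0.049566701433691344 block [ 48.2743948    7.02462849 143.28068277]
yaw in tool [np.float64(0.9348440779671594), np.float64(-0.23397632354684755)] [np.float64(-0.21084864477414555), np.float64(-0.317745229544002)]
sizes 0.09940801616297874 0.1012337430577055 0.08949875090186028
mouth y [ 49.35499543   6.68119412 141.28076126] 0.050218451504018526 mouth x [ 49.19623911   6.43759851 141.28074791] 0.049220893907501576 block [ 48.45061757   6.97961521 141.28069563]
yaw in tool [np.float64(0.9348440779671684), np.float64(-0.23397632354686873)] [np.float64(-0.21084864477414555), np.float64(-0.3177452295440162)]
sizes 0.09871448524083873 0.10052747475174327 0.08887435305509525
pack front edge [[ 20.54006404 -20.24081609  41.00140708]
 [ 20.55301572  21.01038985  41.00166422]] [20.54653988  0.38478688 41.00153565]
foot front face pts [[ 0.0212062  -0.0133203   0.02185211]
 [ 0.02096146  0.00079477  0.02263819]
 [ 0.02152248  0.01432238  0.02088073]] [0.02090003 0.00081144 0.0
[... 251 characters left out ...]
 195, 194, 194, 194, 194, 194, 194, 194, 195, 194, 194, 193, 194, 193, 193, 193, 194, 194, 193, 193, 193, 194, 193, 194, 193, 193, 193, 193, 193, 193, 194, 192, 193, 193, 193, 193, 193, 186, 158, 102, 61, 53, 52, 52, 53, 53, 52, 59]
[19, 17, 24, 43, 61, 64, 65, 63, 65, 63, 63, 64, 63, 62, 70, 103, 155, 192, 202, 200, 200, 200, 201, 200, 200, 199, 199, 198, 198, 198, 197, 197, 197, 197, 197, 197, 196, 196, 197, 196, 195, 195, 195, 194, 195, 194, 194, 194, 194, 194, 192, 193, 192, 193, 192, 192, 192, 191, 192, 192, 192, 192, 191, 191, 190, 190, 191, 190, 190, 190, 190, 190, 189, 189, 189, 190, 189, 189, 189, 189, 189, 187, 171, 112, 60, 50, 49, 48, 47, 49, 48, 68, 120, 163, 177, 180, 181, 182]
```

Call:
move_arm([
  [0.05,0.01,0.05],
  [0.1,0.02,0.1],
  [0.14,0.02,0.15],
  [0.161,0.02,0.18],
  [0.161,0.02,0.2],
  [0.161,0.02,0.2],
  [0.161,0.02,0.2],
  [0.161,0.02,0.2],
], twist=[0.001,0.001,0.001,0.001,0.001,0.001,0.001,0.001], claw=[-0.15,-0.15,-0.15,-0.15,-0.15,-0.15,-0.15,-0.15])

```text
time: 11.4
eef_pos: [0.4654, -0.1915, 0.1445]
ee_rot: [3.124, -0.331, 0.002]
ft_force: [0.7, -0.6, -1.7]
gripper_width: 0.0362
```

Run:
```python
from h import *
from bench import r,grab_frame,spotter
f0,s0=pickle.load(open('w9.pkl','rb')); R0=R.from_rotvec(s0['ee_rot']).as_matrix()
tgt=np.array(s0['eef_pos'])+R0@np.array([.04835,.0061,0]); print('target',tgt)
f=grab_frame('wrist');s=r.observe(); print(s['eef_pos'],s['ft_force'],s['ft_torque'],s['gripper_width'],np.abs(s['qd']).max())
cv2.imwrite('pics/w10.png',f['image']);pickle.dump((f,s),open('w10.pkl','wb'))
goto(s,(tgt[0],tgt[1],.107),-12.1)
```

```text
target [ 0.46538194 -0.19084531  0.20378068]
[ 0.46540393 -0.1915213   0.14449114] [ 0.24081003  0.43178387 -3.44980647] [ 0.00625853  0.03571612 -0.08302673] 0.0362480869610752 0.0031257660095618915
cur yaw -12.11 tilt 0.07 d_m [-0.0002 -0.0007  0.0375] offset [-0.0007 -0.0022  0.125 ] twist -0.0001 rows 0.7499448438120768 0.0011056525522855642
```

View pics/w10.png

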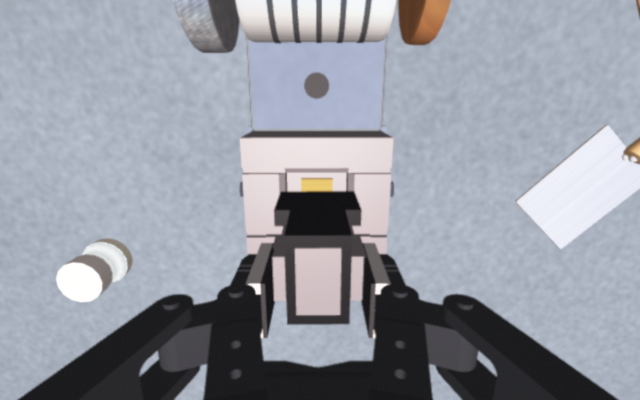

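Call:
move_arm([
  [-0.001,-0.002,0.05],
  [-0.001,-0.002,0.1],
  [-0.001,-0.002,0.12],
  [-0.001,-0.002,0.12],
  [-0.001,-0.002,0.12],
  [-0.001,-0.002,0.12],
], twist=[0,0,0,0,0,0], claw=[-0.15,-0.15,-0.15,-0.15,-0.15,-0.15])

```text
time: 12.05
eef_pos: [0.4657, -0.1909, 0.1086]
ee_rot: [3.124, -0.331, 0.002]
ft_force: [-0.4, -0.3, -2.9]
gripper_width: 0.0362
```

Run:
```python
from h import *
from bench import r,grab_frame,spotter
f=grab_frame('wrist');s=r.observe(); print(s['time'],s['eef_pos'],s['ft_force'],s['ft_torque'],s['gripper_width'],np.abs(s['qd']).max())
pickle.dump((f,s),open('w11.pkl','wb'))
cv2.imwrite('pics/w11.png',cv2.resize(f['image'][90:340,200:440],None,fx=2.4,fy=2.4,interpolation=cv2.INTER_CUBIC))
goto(s,(.46538,-.19085,.107),-12.1)
```

```text
12.1 [ 0.46563696 -0.19091455  0.10850558] [-0.26679731  0.54524269 -3.0536839 ] [ 0.00895781 -0.00179469  0.07313299] 0.03666661735187534 0.0037553831909830893
cur yaw -12.10 tilt 0.07 d_m [-0.0003 -0.      0.0015] offset [-0.0009 -0.      0.005 ] twist -0.0 rows 0.030574306056189757 0.00046367275504889834
```

View pics/w11.png

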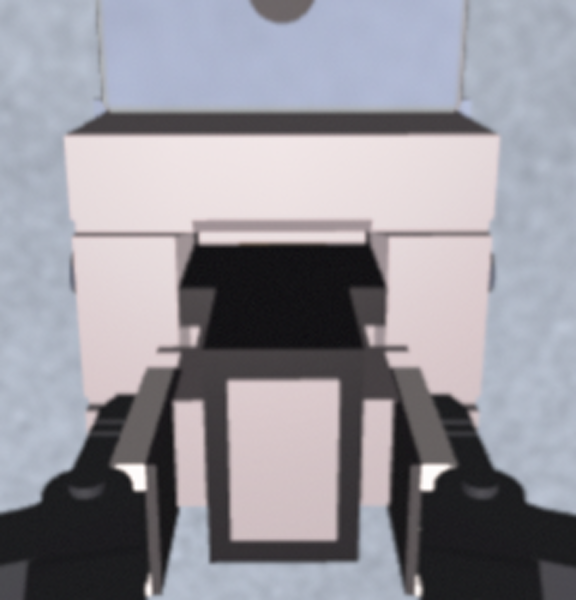

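Call:
move_arm([
  [0,0,0.01],
  [0,0,0.02],
  [0,0,0.03],
  [0,0,0.04],
  [0,0,0.05],
  [0,0,0.058],
  [0,0,0.058],
  [0,0,0.058],
], twist=[0,0,0,0,0,0,0,0], claw=[-0.15,-0.15,-0.15,-0.15,-0.15,-0.15,-0.15,-0.15])

```text
time: 12.9
eef_pos: [0.4651, -0.1907, 0.0903]
ee_rot: [-3.124, 0.331, 0.0]
ft_force: [-0.1, 0.0, -2.9]
gripper_width: 0.0363
```

Run:
```python
from h import *
from bench import r,grab_frame,spotter
s=r.observe(); print(s['time'],s['eef_pos'],s['ft_force'],s['ft_torque'],s['gripper_width'],np.abs(s['qd']).max())
goto(s,(.46538,-.19085,.080),-12.1)
```

```text
12.9 [ 0.46514772 -0.19073675  0.09030839] [-0.14475189  0.01238222 -2.89356323] [-0.00476724  0.0601297   0.02061744] 0.03630764638582699 0.004225517674898007
cur yaw -12.11 tilt 0.01 d_m [0.0003 0.0001 0.0103] offset [0.0008 0.0002 0.0344] twist -0.0 rows 0.20623255404638502 0.0005889865318844031
```

Call:
move_arm([
  [0,0,0.008],
  [0,0,0.016],
  [0,0,0.024],
  [0,0,0.033],
  [0,0,0.033],
  [0,0,0.033],
], twist=[0,0,0,0,0,0], claw=[-0.15,-0.15,-0.15,-0.15,-0.15,-0.15])

```text
time: 13.5
eef_pos: [0.4651, -0.1907, 0.0803]
ee_rot: [-3.124, 0.331, 0.0]
ft_force: [-0.1, 0.4, -2.5]
gripper_width: 0.0362
```

Call:
move_arm([
  [0,0,0.006],
  [0,0,0.012],
  [0,0,0.012],
  [0,0,0.012],
], twist=[0,0,0,0], claw=[-0.15,-0.15,-0.15,-0.15])

```text
time: 13.9
eef_pos: [0.4651, -0.1908, 0.0768]
ee_rot: [-3.124, 0.331, 0.0]
ft_force: [-0.0, -0.7, -2.4]
gripper_width: 0.0362
```

Call:
move_arm([
  [0,0,0.004],
  [0,0,0.008],
  [0,0,0.008],
  [0,0,0.008],
], twist=[0,0,0,0], claw=[-0.15,-0.15,-0.15,-0.15])

```text
time: 14.3
eef_pos: [0.4654, -0.1908, 0.0748]
ee_rot: [3.124, -0.331, 0.001]
ft_force: [-1.2, 0.8, 1.7]
gripper_width: 0.0361
```

Call:
move_arm([
  [0,0,0.003],
  [0,0,0.006],
  [0,0,0.006],
], twist=[0,0,0], claw=[-0.15,-0.15,-0.15])

```text
time: 14.6
eef_pos: [0.4654, -0.1908, 0.0727]
ee_rot: [3.124, -0.331, 0.001]
ft_force: [0.1, 0.2, 4.2]
gripper_width: 0.0362
```

Call:
move_arm([
  [0,0,0.003],
  [0,0,0.005],
  [0,0,0.005],
], twist=[0,0,0], claw=[-0.15,-0.15,-0.15])

```text
time: 14.9
eef_pos: [0.4653, -0.1908, 0.0713]
ee_rot: [3.124, -0.331, 0.001]
ft_force: [-1.2, 1.0, 5.4]
gripper_width: 0.0367
```

Call:
move_arm([
  [0,0,0.003],
  [0,0,0.003],
  [0,0,0.003],
], twist=[0,0,0], claw=[-0.15,-0.15,-0.15])

```text
time: 15.2
eef_pos: [0.4656, -0.1908, 0.0712]
ee_rot: [3.124, -0.331, 0.001]
ft_force: [-3.7, 2.1, 14.5]
gripper_width: 0.0363
```

Call:
move_arm([
  [0,0,0.001],
  [0,0,0.002],
  [0,0,0.002],
], twist=[0,0,0], claw=[-0.13,-0.11,-0.1])

```text
time: 15.5
eef_pos: [0.4657, -0.1906, 0.0703]
ee_rot: [3.124, -0.331, 0.002]
ft_force: [-1.5, 1.7, 9.1]
gripper_width: 0.0383
```

Call:
move_arm([
  [0,0,0.002],
  [0,0,0.004],
  [0,0,0.005],
  [0,0,0.005],
], twist=[0,0,0,0], claw=[-0.06,-0.01,0.03,0.03])

```text
time: 15.9
eef_pos: [0.4655, -0.1908, 0.0683]
ee_rot: [3.124, -0.331, 0.001]
ft_force: [1.0, 0.7, 4.2]
gripper_width: 0.0439
```

Run:
```python
from h import *
from bench import r,grab_frame,spotter
f=grab_frame('wrist');s=r.observe(); print(s['time'],s['eef_pos'],s['ft_force'],s['ft_torque'],s['gripper_width'],np.abs(s['qd']).max())
pickle.dump((f,s),open('w12.pkl','wb'))
cv2.imwrite('pics/w12.png',cv2.resize(f['image'][90:340,200:440],None,fx=2.4,fy=2.4,interpolation=cv2.INTER_CUBIC))
```

```text
15.95 [ 0.46551828 -0.19080502  0.06828124] [ 1.14493649 -0.55379152  4.08389187] [ 0.0499477  -0.21793842  0.07244801] 0.04360413530320414 0.0020461678202242954
```

View pics/w12.png

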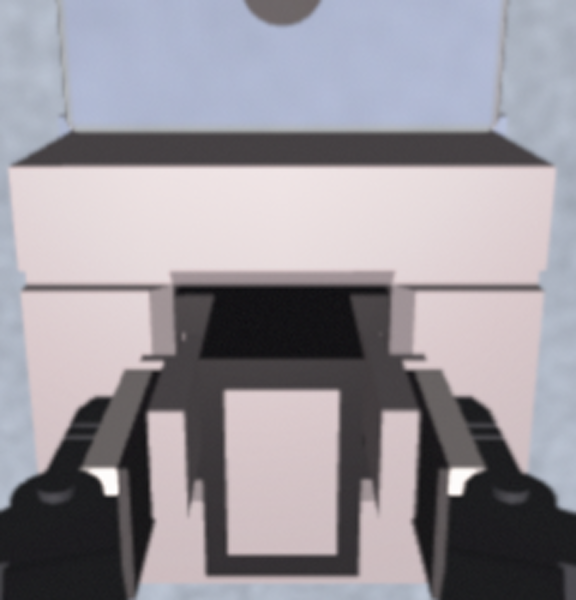

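Call:
move_arm([
  [0,0,0],
  [0,0,0],
  [0,0,0],
  [0,0,0],
], twist=[0,0,0,0], claw=[0.06,0.09,0.13,0.16])

```text
time: 16.35
eef_pos: [0.4649, -0.1908, 0.0679]
ee_rot: [-3.124, 0.331, 0.001]
ft_force: [1.0, -0.3, 3.5]
gripper_width: 0.0497
```

Run:
```python
from h import *
from bench import r,grab_frame,spotter
f=grab_frame('wrist');s=r.observe(); print(s['time'],s['eef_pos'],s['ft_force'],s['ft_torque'],s['gripper_width'],np.abs(s['qd']).max())
pickle.dump((f,s),open('w13.pkl','wb'))
cv2.imwrite('pics/w13.png',cv2.resize(f['image'][90:340,200:440],None,fx=2.4,fy=2.4,interpolation=cv2.INTER_CUBIC))
for n in ('w4','w11','w12','w13'):
    f,s=pickle.load(open(n+'.pkl','rb')); W=cloud(f,(s['eef_pos'],s['ee_rot'])); g=slice(255,300)
    top=W[120:190,240:400]; 
    print(n,'label z %.4f'%np.nanmedian(W[g,305:330,2]), 'block z %.4f'%np.nanmedian(W[150:200,225:262,2]),np.nanmedian(W[165:195,280:350,2]))
```

```text
16.4 [ 0.46492865 -0.1908042   0.06793844] [0.85595756 0.52812295 2.72823319] [-0.04481087 -0.22481221 -0.00774309] 0.04944653631394309 0.0017511507624483112
w4 label z 0.0826 block z 0.0504 0.05119419657619119
w11 label z 0.1305 block z 0.0624 0.06227894924159022
w12 label z 0.0937 block z 0.0624 0.06259747019173474
w13 label z 0.0944 block z 0.0625 0.06263256636428804
```

View pics/w13.png

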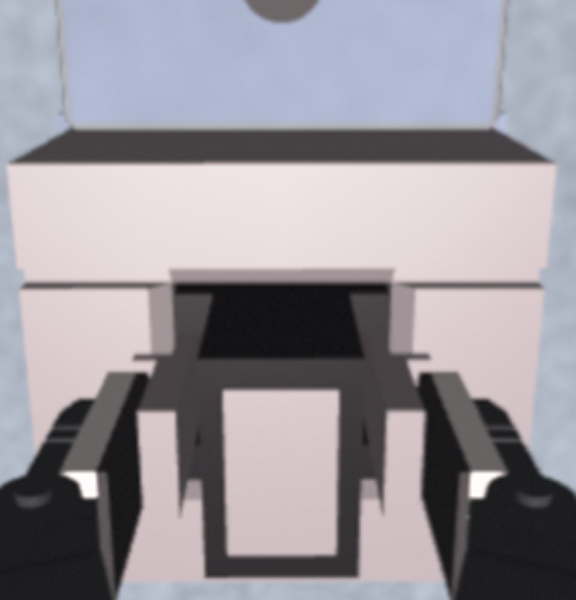

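Call:
move_arm([
  [0,0,0],
  [0,0,0],
  [0,0,0],
  [0,0,0],
], twist=[0,0,0,0], claw=[0.25,0.4,0.5,0.5])

```text
time: 16.8
eef_pos: [0.4649, -0.1907, 0.0679]
ee_rot: [-3.124, 0.331, 0.001]
ft_force: [-0.3, -0.7, -0.4]
gripper_width: 0.0642
```

Call:
move_arm([
  [0,0,-0.05],
  [0,0,-0.15],
  [0,0,-0.3],
  [0,0,-0.4],
  [0,0,-0.4],
  [0,0,-0.4],
], twist=[0,0,0,0,0,0], claw=[0.5,0.5,0.5,0.5,0.5,0.5])

```text
time: 17.4
eef_pos: [0.4653, -0.1908, 0.1884]
ee_rot: [3.124, -0.331, 0.002]
ft_force: [-0.8, -0.3, -0.7]
gripper_width: 0.0642
```

Run:
```python
from h import *
from bench import r,grab_frame,spotter
f=grab_frame('wrist');s=r.observe(); print(s['time'],s['eef_pos'],s['ft_force'],s['ft_torque'],s['gripper_width'],np.abs(s['qd']).max())
pickle.dump((f,s),open('w14.pkl','wb'))
cv2.imwrite('pics/w14.png',cv2.resize(f['image'][80:280,220:420],None,fx=3,fy=3,interpolation=cv2.INTER_CUBIC))
W=cloud(f,(s['eef_pos'],s['ee_rot']))
t=cv2.cvtColor(f['image'],cv2.COLOR_BGR2GRAY)
m=(W[...,2]>.085)&(W[...,2]<.105)&(W[...,0]>.42)&(W[...,0]<.51)&(W[...,1]<-.15)&(W[...,1]>-.23)
p=W[m]; rc=cv2.minAreaRect((p[:,:2]*1000).astype(np.float32)); print('pack top',np.median(p[:,2]),rc,len(p))
A=np.c_[p[:,:2]-p[:,:2].mean(0),np.ones(len(p))]; print('tilt',np.linalg.lstsq(A,p[:,2],rcond=None)[0])
b=(W[...,2]>.055)&(W[...,2]<.07)&(W[...,0]>.4)&(W[...,0]<.53)&(W[...,1]<-.12)&(W[...,1]>-.26);print('block z',np.median(W[b][:,2]))
```

```text
17.45 [ 0.46468525 -0.19063682  0.18740452] [-0.16038503 -0.61071237 -0.90788585] [ 0.01335666 -0.00925753 -0.01173795] 0.0637936367723778 0.016592340213335624
pack top 0.09275259277920753 ((465.3555908203125, -190.93653869628906), (46.66354751586914, 40.55159378051758), 77.88037872314453) 2472
tilt [-0.0189606   0.00405347  0.09234816]
block z 0.06152412969867921
```

View pics/w14.png

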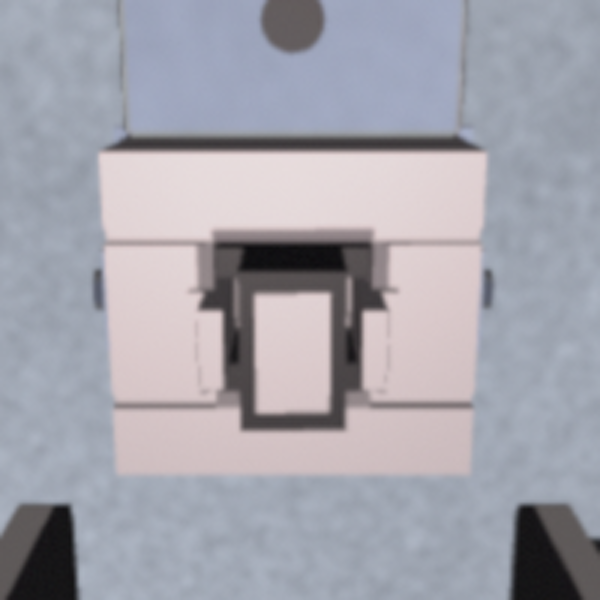

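Run:
```python
from h import *
from bench import r,grab_frame,spotter
s=r.observe();f=grab_frame('wrist');W=cloud(f,(s['eef_pos'],s['ee_rot']))
g=cv2.cvtColor(f['image'],cv2.COLOR_BGR2GRAY)
m=(W[...,2]>.085)&(W[...,2]<.105)&(W[...,0]>.42)&(W[...,0]<.51)&(W[...,1]<-.15)&(W[...,1]>-.23)
p=W[m]; rel=p[:,:2]-np.array([.4655,-.1913]); a=np.radians(-12.2); y=-rel[:,0]*np.sin(a)+rel[:,1]*np.cos(a)
b=(W[...,2]>.055)&(W[...,2]<.07)&(W[...,0]>.4)&(W[...,0]<.53)&(W[...,1]<-.12)&(W[...,1]>-.26)
print('z',np.median(p[:,2])-np.median(W[b][:,2]),'pad outer y',np.percentile(y,[.5,99.5]))
t=grab_frame('top'); t0=pickle.load(open('top0.pkl','rb'))
d=cv2.absdiff(t['image'],t0['image']).max(-1)
for nm,(c,rw) in dict(js=(318,230),jt=(317,160),w=(194,243),sp=(438,236),br=(192,190)).items(): print(nm,np.percentile(d[rw-12:rw+12,c-12:c+12],95))
print(r.finish_job())
```

```text
z 0.031208326898898256 pad outer y [-0.02269976  0.0229588 ]
js 10.0
jt 10.0
w 10.0
sp 10.0
br 10.0
the job is handed in; nothing more can be done
None
```

The battery pack is out of the charging cradle and latched in the polisher's bay, and I handed the job in at about 17.5 s of the 72 s. `finish_job` gives no verdict, so the result rests on the checks below.

- **Unlatch and lift:** I centred the gripper on the pack to about 0.2 mm and pinched both tabs in steps. For one 0.3 s step I squeezed harder than needed. The wrist read 20 N vertically, because the closing fingers pressed the pack down in the cradle. I eased the grip back before lifting, and the lift showed only about the weight of the pack.
- **Find home and release:** The contact plate was felt about 5 mm above home. The hard floor showed as a wrist force of 14.5 N, roughly 17 N on the pack with its own weight. I let the tabs out there, and the pack rose less than 1 mm, as a latched pack should.
- **Latch:** Both pad faces stand 22.7 and 23.0 mm from the bay centre, so both tabs are out. The pack top is 31.2 mm above the block, against about 31 mm for a latched pack and 35 mm for a loose one.
- **Position:** The pack is within about 1 mm of the bay axis, and a plane fit to its top gave about 1° of tilt.
- **Clear of everything:** The gripper was open and about 12 cm above where it let go, with wrist force back near zero. The top view shows no change at any of the five bystanders.
- **Doubtful readings:** At 49 mm opening there was still about 3 N on the wrist, probably a fingertip brushing the pack. It vanished on opening further. The height-bias check and the two yaw measurements differed by up to about 1 mm and 0.7°, within the bay's clearance.

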